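# Tighten the lock ring on the gas manifold with the pin spanner

## Robot

A 7-joint arm with a two-finger parallel gripper is mounted at the origin on the work surface. World frame = base frame: x ahead of the robot, y to its left, z up, the work surface at z = 0. Lengths are in m, angles in rad, forces in N, time in s.
With the tool pointing down it reaches from about 0.4 to 0.85 m from the base axis. Payload 10.4 kg.
Tool frame: the origin (TCP) lies between the finger pads; the fingertips stand 8 mm ahead of it and the grasp point (between the pads) lies 11 mm behind it; z points along the fingers, y is the direction in which the jaws open and shut (so a half turn about z gives the same grasp; the last joint's range is limited). The gripper opens to 85 mm and grips with 20 to 120 N. Pads are 22 mm wide; open, the fingers measure 114 mm over their backs; the gripper's body (76 mm by 85 mm) begins 54 mm behind the grasp point. The pads swing forward as they close: fully open they stand 13 mm farther back than shut.
Start: joints at [1.129, 0.332, -0.065, 1.46, 0.022, 1.35, -0.088], TCP at [0.254, -0.571, 0.239] pointing down, gripper open.
Joint ranges: [-2.6, 2.6], [-0.5, 2.12], [-1.47, 1.34], [0.16, 2.42], [-1.27, 4.41], [0.06, 2.06], [-2.6, 2.6]. Speed limits (rad/s): [2.22, 2.22, 2.79, 2.79, 3.14, 3.14, 3.14].

## Interface

Orientations are given as a unit quaternion [x, y, z, w].
In Python, from workcell import manip, camera, camera_params, trace, place_of gives the robot as it stands. The module is installed in compiled form; this text tells all that it offers.
- The arm moves only by the tool move_arm, never from a script. Its argument "steps" is a list of rows, each an object with "offset": the shift along the tool's x, y, z scaled (see below), a list of three; "delta_rot": the turn, a rotation vector about the tool's x, y, z scaled (see below), a list of three. In form: [{"offset": [dx, dy, dz], "delta_rot": [wx, wy, wz]}, ...]. A call has 1 to 20 rows; each row is the pose to reach, as a shift and turn from the pose commanded when the call began, along the tool's axes at that moment; what a row does not reach only later rows make up. The controller multiplies each number of a shift by 0.15 m and each number of a turn by 90 degrees. A row lasts 1/12 s, in which the tool goes at most 41.7 mm and 7.16 degrees, less where a joint would pass 70% of its speed; a pose out of reach is approached as far as the arm can. A call with a number of a shift or a turn outside -1 to 1 is refused whole. A call with a gripper value outside its range is refused whole. "hand" is the gripper's target within -1 to 1 (fully open at 1, half-way at 0, shut at -1), set as the call begins (left out, the last holds). The fingers move at their own pace and stop on an object; "squeeze" is the grip in N (left out, the last holds). Time passes only in rows, so rows that repeat a pose let the fingers close. It gives the time, the measured TCP pose, the force and the opening at its end, in the units of the state.
- manip.get_obs(): the state, without advancing time (a new reading comes with each control period).
- camera(name): name is "side" or "top"; returns the picture (480x640x3 uint8, red, green, blue); there is no depth.
- camera_params(name): a dict with "fovy" (degrees; the focal length in pixels is half the picture's height over the tangent of half this angle, whatever the lens; pixels are square), "cx", "cy" (the principal point, pixels), "D" ([k1, k2, p1, p2, k3] as OpenCV has them; the pictures are not rectified), "world_from_camera" (4x4, takes a point from camera to world coordinates). Camera axes: x right, y down, z forward; pixel columns grow to the right and rows downward; lengths in m; the calibration is good to about 2 mm. A picture is of the moment at which its call begins. camera_params takes no time and is no camera call.
- manip.hand_in(): hands the job in, once; it reports no verdict.
Trained networks look in the newest picture that a camera, given by its name, has taken for a name from the list of things; names that differ only in an ending like _2 or _b are one class to them, and where a whole thing is asked for, a point or a joint stands for the part that bears it (a point fixed in the world has none). Each returns a list of dicts, best first, with "p" (0 to 1); they miss things now and then, are a little off and sometimes report something else, mostly with a low value. They report only what shows in the picture. A call takes as long as a camera call. They do not tell look-alikes from the thing itself.
- trace(camera, label): "mask" (480x640 bool, what is visible of it) and "extent" ([left, top, right, bottom] in pixels, round what is visible of it).
- place_of(camera, label): "uv" ([column, row] in pixels: a listed point, or the origin of a listed thing).
The state is a dict: "clock": time; "joint_pos": joint angles; "joint_velocities": joint speeds; "tau": joint torques, N m; "position": TCP position; "ee_rot": TCP orientation; "ft_force": force on the tool from outside, world axes, zero at the start; "torque": the same for the moment, N m; "grip_width": opening from 0.0 (shut) to 1.0 (fully open).
Only numpy, scipy, OpenCV 4.12 (cv2) and the standard library are available. Lean on these libraries where they do the work, as an engineer would, in place of code of your own. Each camera call takes 0.05 s, during which the arm holds its last target.

## Task

Take the red-handled pin spanner out of its blue holder, seat both of its prongs fully in the two holes of the brass lock ring on top of the gas manifold, feeling for the holes with a light touch, and only then turn the ring clockwise (seen from above) until it comes up against its stop. Do not force the spanner down or against the stop, then stand the spanner back upright in its holder, let go, and leave the other things on the table where they are.

Things in the scene. Friction and masses are not known exactly. Their poses are not given: they have to be found in the camera images.
- manifold: Gas manifold fixed to the table: dark base plate 116 x 116 x 10 mm, grey block 86 x 80 mm up to z 40, brass stubs to +y and -y (60 mm from centre); on its top, coaxial, a steel flange (diameter 84, z 40 to 46) and the brass lock ring (diameter 74, z 46 to 60 mm). Origin: centre of its underside. Its x axis points away from the robot, within 0.4 rad.
- ring_face (a point): On the axis of the lock ring, level with its flat face (60 mm above the table); axes as the manifold's. The face is 64 mm across inside a rim 0.5 mm high, and has two round holes, diameter 9 mm, 8.8 mm deep, centred 24 mm either side of the axis. With the ring at 0 they lie along x, but only within 0.3 rad either way: it differs each time and no reading tells it, so feel (or look) for them.
- lock_ring (a joint): How far the ring is tightened, rad: grows as it turns clockwise seen from above, to a solid stop at 0.80; starts at 0 to 0.12. The holes turn with it. Stiff: about 0.3 N m all the way; it stays where it is left. Tight above 0.75; then a red tick on its rim meets a red tick on the flange.
- spanner: T-handled pin spanner, loose, about 0.25 kg, upright in the holder. Origin: midway between the tips of its two prongs; x along the line through them, z up. Round steel prongs (diameter 6, length 13, last 1.5 mm tapered) at x = +24 and -24 mm; foot plate 66 (x) x 24 (y), z 13 to 21; stem diameter 14; red handle block 70 (x) x 18 (y) x 24, z 59 to 83 mm. The same after half a turn.
- grip (a point): Centre of the spanner's red handle, 71 mm above the prong tips; axes as the spanner's. To be gripped across its 18 mm width, that is along the spanner's y axis.
- holder: Blue holder fixed to the table, 96 (x) x 48 (y) x 32 mm. Origin: centre of its underside. The spanner's foot plate rests on two ledges at z 22 mm (prong tips then 9 mm over the table), prongs hanging in a 12 mm slot, spanner x along holder x either way round; the pocket round the foot plate is 74 x 30 mm, its walls 10 mm above the ledges.
- tape_roll: Yellow tape roll lying flat, outer diameter 90 mm, 24 mm high. Bystander. Origin: centre of its underside.
- squeeze_bottle: Blue bottle, diameter 52 mm, 130 mm high. Bystander. Origin: centre of its underside.
- gauge: Green hand gauge, 75 x 50 x 26 mm. Bystander. Origin: centre of its underside.
- tongs: Steel tongs lying flat, about 240 mm long, 10 mm thick. Bystander. Origin: middle of its underside, x along its length.
- spare_coupling: Brass coupling standing upright, diameter 26 mm, 28 mm high. Bystander, close to the task. Origin: centre of its underside.
- spare_nut: Brass hexagon nut, 30 mm across, 14 mm high. Bystander, close to the task. Origin: centre of its underside.
- open_wrench: Open-ended wrench lying flat, about 180 mm long. Bystander. Origin on its underside.
Mind the look-alikes: they are no part of the job. Of the things that look like the spanner, the smaller one is meant. Leave any orange look-alike of the holder alone.

How it is judged:
On the way, in this order (a step that is already met when the one before it is completed fails the run):
1. both prongs are seated in the ring's holes before it is turned (z of spanner in the frame of ring_face below -0.006 m and horizontal distance between spanner and ring_face below 0.005 m and angle between spanner's own z axis and vertical below 0.1 rad and value of joint lock_ring below 0.3 rad), for 0.1 s.
2. the ring is turned up to its stop with the prongs in its holes (value of joint lock_ring above 0.75 rad and z of spanner in the frame of ring_face below -0.004 m and horizontal distance between spanner and ring_face below 0.005 m), for 0.1 s.
At the end, for the whole second after the job is handed in: The lock ring is at its stop (reads above 0.75 rad), and the spanner stands upright (within 0.12 rad) and at rest in its holder, its foot plate down on the ledges (prong tips 5 to 12 mm above the table, within 8 mm of the holder's centre), let go (value of joint lock_ring above 0.75 rad and z of spanner in the frame of holder between 0.005 and 0.012 m and horizontal distance between spanner and holder below 0.008 m and angle between spanner's own z axis and vertical below 0.12 rad and linear speed of spanner below 0.02 m/s); the robot touches nothing.
It fails at once if the spanner was forced: more than 55 N between it and the manifold (contact force between spanner and manifold above 55 N).
It fails at once if the ring was turned on while the prongs were not in its holes (value of joint lock_ring above 0.35 rad and velocity of joint lock_ring above 0.1 rad/s and (z of spanner in the frame of ring_face above -0.003 m or horizontal distance between spanner and ring_face above 0.008 m)).
It fails at once if the manifold was struck or turned with the gripper itself (contact force between any of the fingers, the arm and manifold above 2 N).
It fails at once if another thing on the table was disturbed (distance of any of tape_roll, squeeze_bottle, gauge, tongs, spare_coupling, spare_nut, open_wrench from where it was at the start of the episode above 0.02 m).
It also fails if it takes over 64 s, if anything falls off the work surface, if the arm or the gripper's body presses on something with over 40 N, if the wrist force passes 120 N, or if a joint passes its speed limit or range.

## Working session

There is one attempt and no reset: what is moved stays moved. The work goes in short steps, Python scripts to look and compute and a tool call to move; the robot and the scene stay as the last step left them, time stands still between calls to the robot, and variables do not carry over. Pictures are saved under pics/ and viewed, and the job is handed in when it is done.

Besides the shell and the picture viewer there is one more tool, called after ">>>" as name(argument=value, ...), one argument or row to a line, values as JSON. move_arm: Moves the arm, as the interface text tells. Its arguments: {"type":"object","properties":{"steps":{"type":"array"},"hand":{"type":"number"},"squeeze":{"type":"number"}},"required":["steps"]}

```bash
mkdir -p pics; ls
python3 - <<'E'
from workcell import manip, camera, camera_params
import cv2,numpy as np
for n in("side","top"):
    im=camera(n); cv2.imwrite(f"pics/{n}0.png",im[:,:,::-1]); p=camera_params(n); print(n,p)
print(manip.get_obs())
E
```

```text
pics
side {'fovy': 54.72080268282998, 'cx': 323.9935576972148, 'cy': 235.8693399382599, 'D': array([-0.05604311,  0.        ,  0.        ,  0.        ,  0.        ]), 'world_from_camera': array([[-0.96931135, -0.13783754,  0.20355914,  0.29813214],
       [-0.24561833,  0.57786447, -0.77829576,  0.8208765 ],
       [-0.01035122, -0.80440877, -0.59398601,  0.72615907],
       [ 0.        ,  0.        ,  0.        ,  1.        ]])}
top {'fovy': 44.32865138315601, 'cx': 317.98778487351325, 'cy': 231.4902280048062, 'D': array([-0.13440235,  0.        ,  0.        ,  0.        ,  0.        ]), 'world_from_camera': array([[ 0.00261861, -0.99654166,  0.08305333,  0.38433238],
       [-0.99992629, -0.00359403, -0.01159713,  0.01522592],
       [ 0.01185551, -0.08301684, -0.99647762,  1.58912254],
       [ 0.        ,  0.        ,  0.        ,  1.        ]])}
{'clock': 0.1, 'joint_pos': array([ 1.12939547,  0.33280936, -0.06471129,  1.46084362,  0.02160139,
        1.34992039, -0.08849298]), 'joint_velocities': array([-3.87099256e-05, -1.46897392e-03, -5.74176714e-05, -2.36675045e-03,
        1.94721719e-04, -8.23888958e-04,  4.01004916e-04]), 'tau': array([ 1.89237224e-03, -6.26742911e+01,  4.93181229e-02, -3.92431533e+01,
        1.61840249e-02,  6.95578303e-03,  7.13669397e-05]), 'position': array([ 0.25403582, -0.57068552,  0.23860164]), 'ee_rot': array([ 9.78151685e-01,  2.07891481e-01, -1.60920418e-04, -6.22101889e-04]), 'ft_force': array([ 0.15471595, -0.69543535, -0.37319666]), 'torque': array([-0.06918291,  0.03469206,  0.0091406 ]), 'grip_width': 1.0001797106468253}
```

View pics/side0.png

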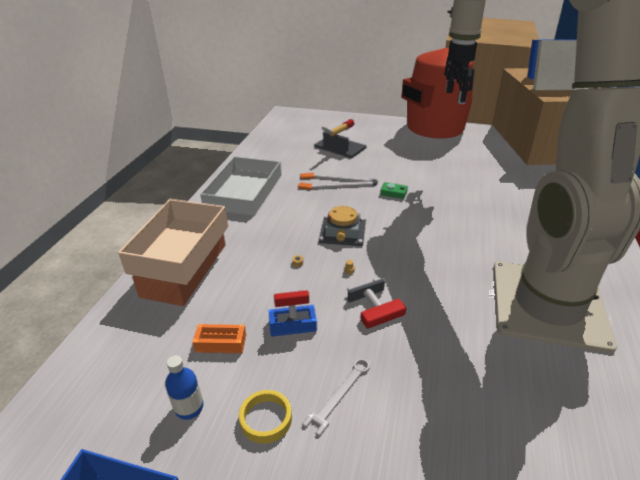

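View pics/top0.png

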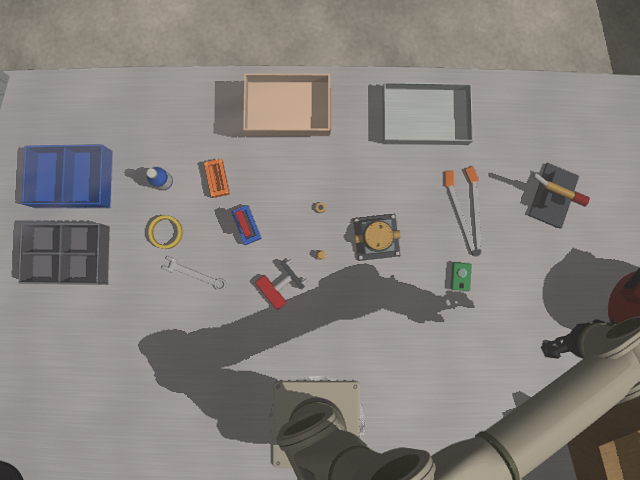

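```bash
cat > h.py <<'E'
import numpy as np,cv2
from workcell import manip,camera,camera_params,trace,place_of
from scipy.spatial.transform import Rotation as R
def K(n):
    p=camera_params(n); f=240/np.tan(np.radians(p['fovy']/2))
    return np.array([[f,0,p['cx']],[0,f,p['cy']],[0,0,1]]),np.array(p['D']),np.array(p['world_from_camera'])
def proj(n,P):
    k,D,T=K(n); C=np.linalg.inv(T); 
    return cv2.projectPoints(np.asarray(P,float).reshape(-1,1,3),cv2.Rodrigues(C[:3,:3])[0],C[:3,3],k,D)[0].reshape(-1,2)
def back(n,uv,z):
    k,D,T=K(n); u=cv2.undistortPoints(np.asarray(uv,float).reshape(-1,1,2),k,D).reshape(-1,2)
    d=np.c_[u,np.ones(len(u))]@T[:3,:3].T; o=T[:3,3]
    return o+d*((z-o[2])/d[:,2])[:,None]
E
python3 - <<'E'
from h import *
ims={n:camera(n) for n in("top","side")}
z=dict(manifold=0,ring_face=.06,spanner=.009,grip=.08,holder=0,spare_coupling=0,spare_nut=0)
for n in ims:
    for l in z:
        r=place_of(n,l)
        for q in r[:3]: print(n,l,round(q['p'],2),np.round(q['uv'],1),np.round(back(n,[q['uv']],z[l])[0],4))
cv2.imwrite("pics/topc.png",cv2.resize(ims['top'][150:320,150:420,::-1],None,fx=2.9,fy=2.9,interpolation=cv2.INTER_CUBIC))
cv2.imwrite("pics/sidec.png",cv2.resize(ims['side'][190:350,190:420,::-1],None,fx=3.4,fy=3.4,interpolation=cv2.INTER_CUBIC))
print(manip.get_obs()['clock'])
E
```

```text
top manifold 0.75 [377.6 234.5] [ 0.5092 -0.165   0.    ]
top ring_face 0.89 [379.4 237.2] [ 0.4974 -0.1629  0.06  ]
top spanner 0.96 [301.4 268.4] [0.4167 0.041  0.009 ]
top spanner 0.56 [248.9 227.3] [0.5267 0.183  0.009 ]
top grip 0.89 [269.6 291.8] [0.3552 0.1208 0.08  ]
top grip 0.72 [241.5 225.6] [0.5246 0.1946 0.08  ]
top holder 0.86 [217.6 179.1] [0.6596 0.2717 0.    ]
top holder 0.59 [247.1 226. ] [0.531  0.1889 0.    ]
top holder 0.38 [320.3 204.7] [ 0.5899 -0.0094  0.    ]
top spare_coupling 0.51 [318.2 253.9] [ 0.4561 -0.004   0.    ]
top spare_nut 0.66 [324.3 204.8] [ 0.5896 -0.0202  0.    ]
side manifold 0.97 [343.1 233.2] [ 0.5006 -0.1539  0.    ]
side ring_face 0.59 [342. 213.] [ 0.5055 -0.1595  0.06  ]
side spanner 0.75 [294.1 323.8] [0.5288 0.1936 0.009 ]
side spanner 0.68 [363.9 283. ] [0.4105 0.0359 0.009 ]
side grip 0.92 [380.4 313.7] [0.3531 0.192  0.08  ]
side grip 0.82 [289.4 298.2] [0.5352 0.1925 0.08  ]
side grip 0.53 [344.8 234.3] [ 0.4734 -0.0432  0.08  ]
side holder 0.68 [218.3 341.8] [0.6667 0.2698 0.    ]
side holder 0.66 [290.5 321.7] [0.5408 0.1819 0.    ]
side spare_coupling 0.55 [347.7 269.3] [ 0.4584 -0.0129 -0.    ]
side spare_nut 0.53 [297.4 263.4] [ 0.5824 -0.0058  0.    ]
side spare_nut 0.37 [394.  193.3] [ 0.3951 -0.3884  0.    ]
0.9
```

View pics/topc.png

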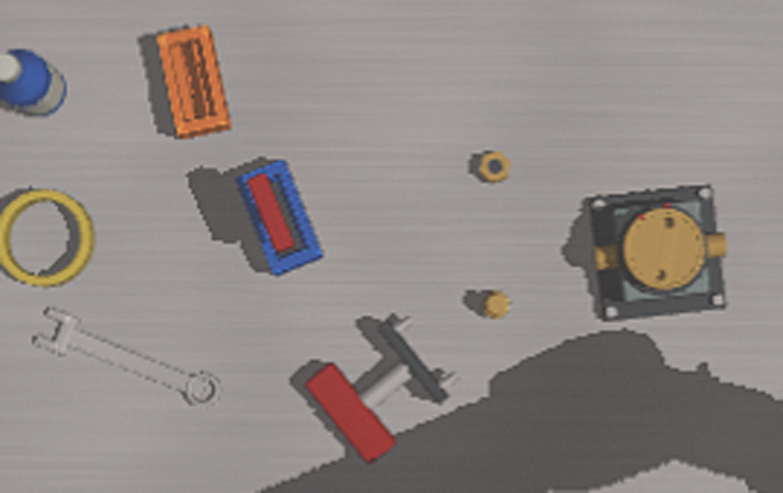

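View pics/sidec.png

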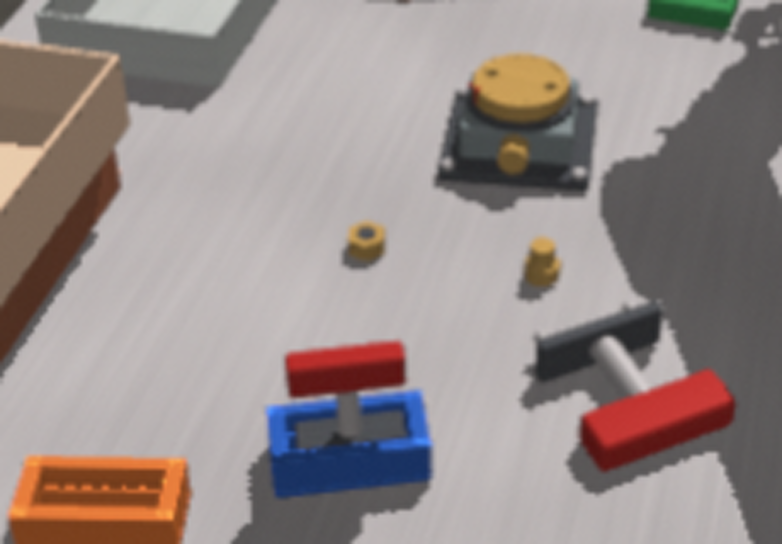

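```bash
cat > fit.py <<'E'
from h import *
from scipy.optimize import minimize
def box(sx,sy,z0,z1): return np.array([[a*sx/2,b*sy/2,z] for a in(1,-1) for b in(1,-1) for z in(z0,z1)])
def cyl(r,z0,z1): t=np.linspace(0,2*np.pi,48,endpoint=False); return np.array([[r*np.cos(a),r*np.sin(a),z] for a in t for z in(z0,z1)])
def place(pts,x,y,w): c,s=np.cos(w),np.sin(w); return np.c_[x+c*pts[:,0]-s*pts[:,1],y+s*pts[:,0]+c*pts[:,1],pts[:,2]]
S=8
def hullmask(uv,r):
    h=cv2.convexHull(((uv-[r[0]-.5,r[1]-.5])*S*16).astype(np.int32))
    m=np.zeros(((r[3]-r[1])*S,(r[2]-r[0])*S),np.uint8); cv2.fillConvexPoly(m,h,1,shift=4)
    return cv2.resize(m.astype(np.float32),None,fx=1/S,fy=1/S,interpolation=cv2.INTER_AREA)
def fit(cams,masks,rois,pts,x0,yaw=True):
    def f(v):
        w=v[2]*1 if yaw else 0
        P=place(pts,v[0]/100,v[1]/100,w)
        return sum(np.abs(hullmask(proj(n,P),rois[n])-masks[n]).sum() for n in cams)
    s=np.array([[0,0,0],[.6,0,0],[0,.6,0],[0,0,.15]]) if yaw else np.array([[0,0],[.6,0],[0,.6]])
    x0=np.array(x0[:3 if yaw else 2],float)*([100,100,1] if yaw else [100,100])
    b=None
    for _ in range(3):
        r=minimize(f,x0,method='Nelder-Mead',options=dict(initial_simplex=x0+s,xatol=1e-3,fatol=1e-2)); x0=r.x
    return np.r_[x0[:2]/100,x0[2:]],r.fun,sum(m.sum() for k,m in masks.items() if k in cams)
E
cat > run1.py <<'E'
from fit import *
ims={n:camera(n) for n in("top","side")}
def hsv(n): return cv2.cvtColor(ims[n],cv2.COLOR_RGB2HSV).astype(int)
H={n:hsv(n) for n in ims}
def crop(m,r): return m[r[1]:r[3],r[0]:r[2]].astype(np.float32)
red=lambda h:((h[...,0]<8)|(h[...,0]>172))&(h[...,1]>130)&(h[...,2]>60)
blue=lambda h:(h[...,0]>105)&(h[...,0]<125)&(h[...,1]>130)&(h[...,2]>50)
brass=lambda h:(h[...,0]>10)&(h[...,0]<28)&(h[...,1]>110)&(h[...,2]>60)
rr={'top':[225,200,265,248],'side':[262,285,318,309]}
m={n:crop(red(H[n]),rr[n]) for n in rr}
for c in(['top'],['side'],['top','side']): print('handle',c,fit(c,m,rr,box(.07,.018,.068,.092),[.53,.193,-1.2]))
rr={'top':[225,196,268,252],'side':[262,298,324,340]}
m={n:crop(blue(H[n])|((H[n][...,1]<0)),rr[n]) for n in rr}
# fill: union of hull of blue pixels
for n in m:
    ys,xs=np.nonzero(m[n]); h=cv2.convexHull(np.c_[xs,ys].astype(np.int32)); mm=np.zeros(m[n].shape,np.uint8); cv2.fillConvexPoly(mm,h,1); m[n]=mm.astype(np.float32)
for c in(['top'],['side'],['top','side']): print('holder',c,fit(c,m,rr,box(.096,.048,0,.032),[.53,.193,-1.2]))
rr={'top':[362,214,396,256],'side':[324,200,362,230]}
m={n:crop(brass(H[n]),rr[n]) for n in rr}
for n in m: 
    m[n]=cv2.morphologyEx(m[n],cv2.MORPH_CLOSE,np.ones((5,5)))
    if n=='top': m[n]=cv2.morphologyEx(m[n],cv2.MORPH_OPEN,cv2.getStructuringElement(cv2.MORPH_ELLIPSE,(17,17)))
    cv2.imwrite(f'pics/m_{n}.png',cv2.resize(m[n]*255,None,fx=8,fy=8,interpolation=0))
for c in(['top'],['side'],['top','side']): print('ring',c,fit(c,m,rr,cyl(.037,.046,.060),[.5,-.16,0],False))
# holes
for n,r in rr.items():
    g=cv2.GaussianBlur(cv2.cvtColor(ims[n],cv2.COLOR_RGB2GRAY),(0,0),.6)
    c=cv2.resize(ims[n][r[1]-3:r[3]+3,r[0]-3:r[2]+3,::-1],None,fx=14,fy=12 if 0 else 12,interpolation=cv2.INTER_CUBIC)
    cv2.imwrite(f'pics/ring_{n}.png',cv2.resize(ims[n][r[1]-3:r[3]+3,r[0]-3:r[2]+3,::-1],None,fx=12,fy=12,interpolation=0))
np.savez('ims.npz',**ims)
E
python3 run1.py
```

```text
handle ['top'] (array([0.53186206, 0.19132367, 0.41285902]), np.float64(39.390625), np.float32(179.0))
handle ['side'] (array([0.53293139, 0.18865866, 0.38818095]), np.float64(121.625), np.float32(417.0))
handle ['top', 'side'] (array([ 0.53157289,  0.19097713, -2.73640561]), np.float64(163.15625), np.float32(596.0))
holder ['top'] (array([0.53357327, 0.19010822, 0.38809599]), np.float64(54.140625), np.float32(647.0))
holder ['side'] (array([0.53383014, 0.19071165, 0.38863401]), np.float64(68.609375), np.float32(1248.0))
holder ['top', 'side'] (array([0.53388689, 0.19059332, 0.39680018]), np.float64(125.359375), np.float32(1895.0))
ring ['top'] (array([ 0.50216261, -0.16083471]), np.float64(48.4375), np.float32(597.0))[ WARN:0@10.020] global loadsave.cpp:1063 imwrite_ Unsupported depth image for selected encoder is fallbacked to CV_8U.
Traceback (most recent call last):
  File "run1.py", line 24, in <module>
    for c in(['top'],['side'],['top','side']): print('ring',c,fit(c,m,rr,cyl(.037,.046,.060),[.5,-.16,0],False))
                                                              ~~~^^^^^^^^^^^^^^^^^^^^^^^^^^^^^^^^^^^^^^^^^^^^^^
  File "fit.py", line 20, in fit
    r=minimize(f,x0,method='Nelder-Mead',options=dict(initial_simplex=x0+s,xatol=1e-3,fatol=1e-2)); x0=r.x
  File "fit.py", line 15, in f
    return sum(np.abs(hullmask(proj(n,P),rois[n])-masks[n]).sum() for n in cams)
  File "fit.py", line 15, in <genexpr>
    return sum(np.abs(hullmask(proj(n,P),rois[n])-masks[n]).sum() for n in cams)
                               ~~~~^^^^^
  File "h.py", line 8, in proj
    k,D,T=K(n); C=np.linalg.inv(T);
          ~^^^
  File "h.py", line 5, in K
    p=camera_params(n); f=240/np.tan(np.radians(p['fovy']/2))
ValueError: time passes only in moves, steps and waits
```

```bash
sed -i 's/^def K(n):/import functools\n@functools.cache\ndef K(n):/' h.py
sed -i "s/^for c in.*'handle'.*$//; s/^for c in.*'holder'.*$//; s/imwrite(f'pics\/m_{n}.png',cv2.resize(m\[n\]\*255/imwrite(f'pics\/m_{n}.png',cv2.resize((m[n]*255).astype(np.uint8)/" run1.py; python3 run1.py
```

```text
ring ['top'] (array([ 0.50280929, -0.16099729]), np.float64(53.9375), np.float32(591.0))
ring ['side'] (array([ 0.50381958, -0.16076318]), np.float64(50.453125), np.float32(436.0))
ring ['top', 'side'] (array([ 0.5032501 , -0.16051665]), np.float64(105.96875), np.float32(1027.0))
```

```bash
python3 -c "
import cv2,numpy as np
a=[cv2.imread(f'pics/{n}.png') for n in('ring_top','ring_side')]
b=[cv2.resize(cv2.imread(f'pics/{n}.png'),None,fx=1,fy=1) for n in('m_top','m_side')]
W=790;c=np.zeros((580,1000,3),np.uint8);c[:a[0].shape[0],:a[0].shape[1]]=a[0][:580];c[:a[1].shape[0],490:490+a[1].shape[1]]=a[1][:,:510]
cv2.imwrite('pics/rings.png',cv2.resize(c,None,fx=.79,fy=.79))"
```

```text
(no output)
```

View pics/rings.png

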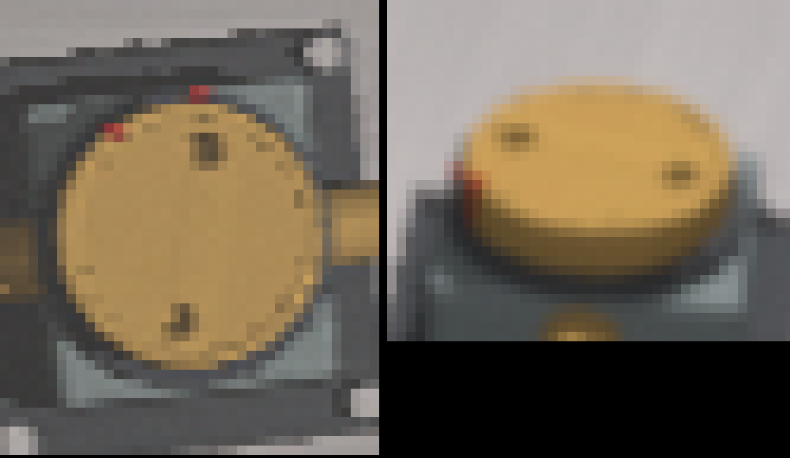

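```bash
cat > holes.py <<'E'
from h import *
d=np.load('ims.npz'); 
seed={'top':[(380.4,226.3),(377.6,244.4)],'side':[(334.2,210.9),(351.2,215)]}
for n in seed:
    g=cv2.cvtColor(d[n],cv2.COLOR_RGB2GRAY).astype(float); q=[]
    for u,v in seed[n]:
        for _ in range(3):
            cu,cv=int(round(u)),int(round(v)); w=g[cv-3:cv+4,cu-3:cu+4]; b=np.median(w); W=np.clip(b-12-w,0,None)
            yy,xx=np.mgrid[cv-3:cv+4,cu-3:cu+4]; u,v=(W*xx).sum()/W.sum(),(W*yy).sum()/W.sum()
        q.append((u,v))
    P=back(n,q,.06); e=P[0]-P[1]
    print(n,np.round(q,2).tolist(),np.round(P,4).tolist(),'mid',P.mean(0).round(4),'len',np.hypot(*e[:2]),'ang',np.arctan2(e[1],e[0]))
# manifold yaw from bolts
E
python3 holes.py
```

```text
top [[380.39, 226.04], [377.69, 244.55]] [[0.5267, -0.1657, 0.06], [0.4782, -0.1583, 0.06]] mid [ 0.5024 -0.162   0.06  ] len 0.049042521986003694 ang -0.15079183879830088
side [[334.18, 211.02], [353.17, 217.1]] [[0.5274, -0.1639, 0.06], [0.4737, -0.1476, 0.06]] mid [ 0.5005 -0.1557  0.06  ] len 0.05609560685448478 ang -0.29403324305613604
```

Run:
```python
from h import *
for q in ([(334.2,211.0),(351.2,215.0)],[(334.2,210.85),(351.4,215.1)]):
    P=back('side',q,.06); e=P[0]-P[1]; print(P.round(4).tolist(),P.mean(0),np.hypot(*e[:2]),np.arctan2(e[1],e[0]))
o=manip.get_obs(); print(o['clock'],R.from_quat(o['ee_rot']).as_matrix().round(4))
```

```text
[[0.5273, -0.164, 0.06], [0.4805, -0.1559, 0.06]] [ 0.50393695 -0.15991082  0.06      ] 0.04751841257088355 -0.17127160589723373
[[0.5275, -0.1647, 0.06], [0.4799, -0.1555, 0.06]] [ 0.5037219  -0.16008996  0.06      ] 0.04844459053610556 -0.18946350988288901
1.1 [[ 9.136e-01  4.067e-01  1.000e-04]
 [ 4.067e-01 -9.136e-01 -1.000e-04]
 [ 0.000e+00  2.000e-04 -1.000e+00]]
```

>>> move_arm(
  steps=[
    {"offset":[0.15,-0.155,0],"delta_rot":[0,0,0]},
    {"offset":[0.33,-0.34,0],"delta_rot":[0,0,0]},
    {"offset":[0.52,-0.535,0],"delta_rot":[0,0,0]},
    {"offset":[0.71,-0.73,0],"delta_rot":[0,0,0]},
    {"offset":[0.9,-0.93,0],"delta_rot":[0,0,0]},
    {"offset":[0.94,-0.97,0],"delta_rot":[0,0,0]},
  ],
  hand=1,
)

```text
clock: 1.6
position: [0.327, -0.3748, 0.2398]
ee_rot: [0.977, 0.211, 0.001, -0.0]
ft_force: [1.6, 0.1, 0.3]
grip_width: 1.002
```

>>> move_arm(
  steps=[
    {"offset":[0.15,-0.155,0],"delta_rot":[0,0,0]},
    {"offset":[0.33,-0.34,0],"delta_rot":[0,0,0]},
    {"offset":[0.52,-0.535,0],"delta_rot":[0,0,0]},
    {"offset":[0.71,-0.73,0],"delta_rot":[0,0,0]},
    {"offset":[0.9,-0.93,0],"delta_rot":[0,0,0]},
    {"offset":[0.94,-0.97,0],"delta_rot":[0,0,0]},
  ],
)

```text
clock: 2.1
position: [0.3956, -0.1842, 0.2399]
ee_rot: [0.977, 0.212, 0.001, 0.0]
ft_force: [0.4, -0.2, 0.1]
grip_width: 0.999
```

>>> move_arm(
  steps=[
    {"offset":[0.15,-0.155,0],"delta_rot":[0,0,0]},
    {"offset":[0.33,-0.34,0],"delta_rot":[0,0,0]},
    {"offset":[0.52,-0.535,0],"delta_rot":[0,0,0]},
    {"offset":[0.71,-0.73,0],"delta_rot":[0,0,0]},
    {"offset":[0.9,-0.93,0],"delta_rot":[0,0,0]},
    {"offset":[0.94,-0.97,0],"delta_rot":[0,0,0]},
  ],
)

```text
clock: 2.6
position: [0.4643, 0.0066, 0.2399]
ee_rot: [0.977, 0.212, 0.001, -0.001]
ft_force: [-0.5, 0.3, 0.3]
grip_width: 1.004
```

>>> move_arm(
  steps=[
    {"offset":[0.15,-0.155,0],"delta_rot":[0,0,0]},
    {"offset":[0.33,-0.34,0],"delta_rot":[0,0,0]},
    {"offset":[0.52,-0.535,0],"delta_rot":[0,0,0]},
    {"offset":[0.71,-0.73,0],"delta_rot":[0,0,0.01]},
    {"offset":[0.9,-0.93,0],"delta_rot":[0,0,0.016]},
    {"offset":[0.94,-0.97,0],"delta_rot":[0,0,0.016]},
    {"offset":[0.94,-0.97,0],"delta_rot":[0,0,0.016]},
  ],
)

```text
clock: 3.18
position: [0.5326, 0.1938, 0.2389]
ee_rot: [0.98, 0.198, -0.0, -0.001]
ft_force: [-0.3, -0.1, -0.4]
grip_width: 1.004
```

```bash
cat > st.py <<'E'
from h import *
def st(tx=None,ty=None):
    o=manip.get_obs(); M=R.from_quat(o['ee_rot']).as_matrix(); p=o['position']
    print('t',round(o['clock'],2),'p',p.round(4),'yaw',round(np.arctan2(M[1,0],M[0,0]),4),'zax',M[:,2].round(4),'F',o['ft_force'].round(2),'T',o['torque'].round(3),'g',round(float(o['grip_width']),3))
    if tx is not None: print('off units for (tx,ty):',(M.T@np.array([tx-p[0],ty-p[1],0])/.15).round(4))
    return o,M
E
python3 -c "
from st import *
st(.5328,.1907)
cv2.imwrite('pics/s1.png',camera('side')[220:380,200:400,::-1].repeat(3,0).repeat(3,1))"
```

```text
t 3.18 p [0.5326 0.1938 0.2389] yaw 0.3989 zax [-0.0011  0.0023 -1.    ] F [-0.33 -0.08 -0.39] T [-0.024 -0.057 -0.065] g 1.004
off units for (tx,ty): [-0.0066  0.0197 -0.    ]
```

View pics/s1.png

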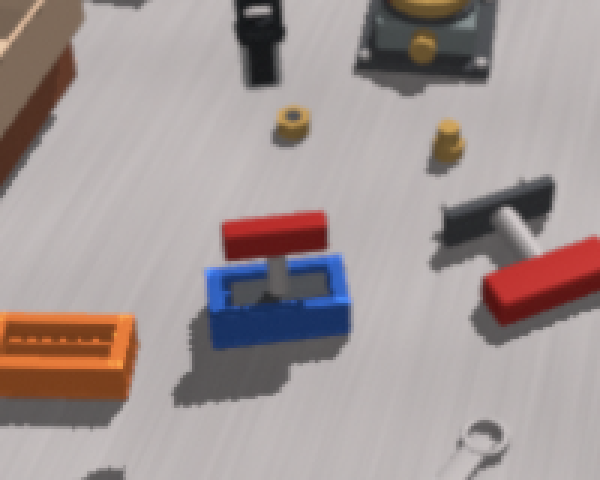

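>>> move_arm(
  steps=[
    {"offset":[0,0.02,0.2],"delta_rot":[0,0,0]},
    {"offset":[0,0.02,0.4],"delta_rot":[0,0,0]},
    {"offset":[0,0.02,0.6],"delta_rot":[0,0,0]},
    {"offset":[0,0.02,0.75],"delta_rot":[0,0,0]},
    {"offset":[0,0.02,0.8],"delta_rot":[0,0,0]},
    {"offset":[0,0.02,0.8],"delta_rot":[0,0,0]},
  ],
)

```text
clock: 3.73
position: [0.5332, 0.1853, 0.1179]
ee_rot: [0.981, 0.195, -0.001, 0.001]
ft_force: [-0.0, 0.7, 0.9]
grip_width: 0.999
```

```bash
python3 -c "
from st import *
st(.5328,.1907)
cv2.imwrite('pics/s2.png',camera('side')[220:380,200:400,::-1].repeat(3,0).repeat(3,1))"
```

```text
t 3.73 p [0.5332 0.1853 0.1179] yaw 0.392 zax [-0.0027 -0.0016 -1.    ] F [-0.02  0.74  0.94] T [-0.053  0.034 -0.011] g 0.999
off units for (tx,ty): [ 0.0114 -0.0342 -0.    ]
```

View pics/s2.png

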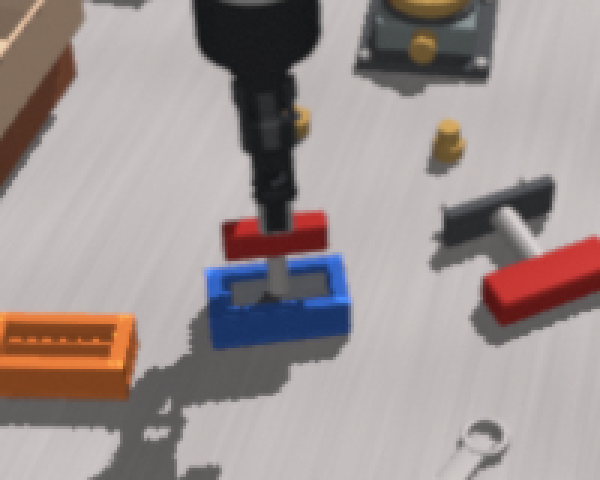

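>>> move_arm(
  steps=[
    {"offset":[0,0,0],"delta_rot":[0,0,0]},
    {"offset":[0,0,0],"delta_rot":[0,0,0]},
  ],
)

```text
clock: 3.95
position: [0.535, 0.1873, 0.1211]
ee_rot: [0.981, 0.195, 0.001, 0.0]
ft_force: [-0.1, -1.0, 1.1]
grip_width: 1.0
```

```bash
python3 -c "
from st import *
st(.5328,.1907)"
```

```text
t 3.95 p [0.535  0.1873 0.1211] yaw 0.3931 zax [ 2.7e-03  4.0e-04 -1.0e+00] F [-0.12 -0.98  1.08] T [-0.039  0.017  0.059] g 1.0
off units for (tx,ty): [-0.0047 -0.0262 -0.    ]
```

>>> move_arm(
  steps=[
    {"offset":[0.002,-0.021,0.12],"delta_rot":[0,0,0]},
    {"offset":[0.002,-0.021,0.25],"delta_rot":[0,0,0]},
    {"offset":[0.002,-0.021,0.32],"delta_rot":[0,0,0]},
    {"offset":[0.002,-0.021,0.333],"delta_rot":[0,0,0]},
    {"offset":[0.002,-0.021,0.333],"delta_rot":[0,0,0]},
    {"offset":[0.002,-0.021,0.333],"delta_rot":[0,0,0]},
  ],
)

```text
clock: 4.45
position: [0.5336, 0.1905, 0.0704]
ee_rot: [0.981, 0.196, 0.001, -0.0]
ft_force: [-0.4, -0.1, -0.4]
grip_width: 0.996
```

```bash
python3 -c "
from st import *
st(.5328,.1907)
cv2.imwrite('pics/s3.png',camera('side')[220:380,200:400,::-1].repeat(3,0).repeat(3,1));st()"
```

```text
t 4.45 p [0.5336 0.1905 0.0704] yaw 0.3936 zax [ 1.2e-03  4.0e-04 -1.0e+00] F [-0.39 -0.1  -0.4 ] T [ 0.018 -0.025  0.01 ] g 0.996
off units for (tx,ty): [-0.0045 -0.003  -0.    ]
t 4.5 p [0.5337 0.1906 0.0706] yaw 0.3936 zax [ 1.6e-03  4.0e-04 -1.0e+00] F [ 0.65 -0.17 -0.96] T [ 0.048  0.012 -0.043] g 1.004
```

View pics/s3.png

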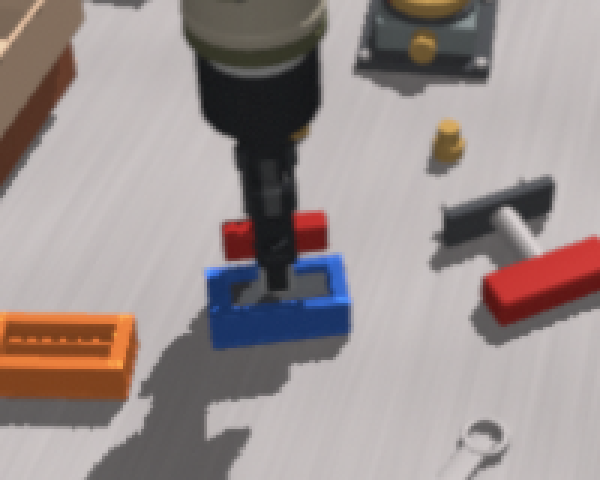

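>>> move_arm(
  steps=[
    {"offset":[0,0,0],"delta_rot":[0,0,0]},
    {"offset":[0,0,0],"delta_rot":[0,0,0]},
    {"offset":[0,0,0],"delta_rot":[0,0,0]},
    {"offset":[0,0,0],"delta_rot":[0,0,0]},
    {"offset":[0,0,0],"delta_rot":[0,0,0]},
    {"offset":[0,0,0],"delta_rot":[0,0,0]},
    {"offset":[0,0,0],"delta_rot":[0,0,0]},
    {"offset":[0,0,0],"delta_rot":[0,0,0]},
    {"offset":[0,0,0],"delta_rot":[0,0,0]},
    {"offset":[0,0,0],"delta_rot":[0,0,0]},
  ],
  hand=-1,
  squeeze=70,
)

```text
clock: 5.33
position: [0.5331, 0.1904, 0.0695]
ee_rot: [0.981, 0.196, 0.0, 0.0]
ft_force: [-0.9, 0.2, 3.1]
grip_width: 0.202
```

```bash
python3 -c "
from st import *
st()"
```

```text
t 5.33 p [0.5331 0.1904 0.0695] yaw 0.3937 zax [ 2.e-04 -1.e-04 -1.e+00] F [-0.87  0.24  3.08] T [-0.056  0.17  -0.011] g 0.202
```

>>> move_arm(
  steps=[
    {"offset":[0,0,-0.03],"delta_rot":[0,0,0]},
    {"offset":[0,0,-0.08],"delta_rot":[0,0,0]},
    {"offset":[0,0,-0.15],"delta_rot":[0,0,0]},
    {"offset":[0,0,-0.25],"delta_rot":[0,0,0]},
    {"offset":[0,0,-0.37],"delta_rot":[0,0,0]},
    {"offset":[0,0,-0.48],"delta_rot":[0,0,0]},
    {"offset":[0,0,-0.55],"delta_rot":[0,0,0]},
    {"offset":[0,0,-0.55],"delta_rot":[0,0,0]},
  ],
)

```text
clock: 6.0
position: [0.5342, 0.191, 0.1547]
ee_rot: [0.981, 0.196, 0.002, -0.0]
ft_force: [0.3, -0.3, -2.9]
grip_width: 0.2
```

>>> move_arm(
  steps=[
    {"offset":[-0.05,0.1,0],"delta_rot":[0,0,0]},
    {"offset":[-0.13,0.25,0],"delta_rot":[0,0,0]},
    {"offset":[-0.22,0.43,0],"delta_rot":[0,0,0]},
    {"offset":[-0.31,0.6,0],"delta_rot":[0,0,0]},
    {"offset":[-0.36,0.695,0],"delta_rot":[0,0,0]},
  ],
)

```text
clock: 6.42
position: [0.5225, 0.0694, 0.1509]
ee_rot: [0.981, 0.194, -0.001, 0.001]
ft_force: [0.2, -0.3, -2.6]
grip_width: 0.196
```

>>> move_arm(
  steps=[
    {"offset":[-0.05,0.1,0],"delta_rot":[0,0,0]},
    {"offset":[-0.13,0.25,0],"delta_rot":[0,0,0]},
    {"offset":[-0.22,0.43,0],"delta_rot":[0,0,0]},
    {"offset":[-0.31,0.6,0],"delta_rot":[0,0,0]},
    {"offset":[-0.36,0.695,0],"delta_rot":[0,0,0]},
  ],
)

```text
clock: 6.83
position: [0.5122, -0.0475, 0.151]
ee_rot: [0.981, 0.194, -0.001, 0.0]
ft_force: [0.4, -0.5, -2.7]
grip_width: 0.201
```

>>> move_arm(
  steps=[
    {"offset":[-0.05,0.1,0],"delta_rot":[0,0,0.03]},
    {"offset":[-0.13,0.25,0],"delta_rot":[0,0,0.09]},
    {"offset":[-0.22,0.43,0],"delta_rot":[0,0,0.15]},
    {"offset":[-0.31,0.6,0],"delta_rot":[0,0,0.21]},
    {"offset":[-0.36,0.695,0],"delta_rot":[0,0,0.27]},
    {"offset":[-0.36,0.695,0],"delta_rot":[0,0,0.33]},
    {"offset":[-0.36,0.695,0],"delta_rot":[0,0,0.356]},
    {"offset":[-0.36,0.695,0],"delta_rot":[0,0,0.356]},
    {"offset":[-0.36,0.695,0],"delta_rot":[0,0,0.356]},
    {"offset":[-0.36,0.695,0],"delta_rot":[0,0,0.356]},
    {"offset":[-0.36,0.695,0],"delta_rot":[0,0,0.356]},
  ],
)

```text
clock: 7.75
position: [0.5034, -0.1603, 0.1517]
ee_rot: [0.997, -0.082, -0.0, -0.0]
ft_force: [-0.7, -0.3, -2.1]
grip_width: 0.199
```

```bash
python3 -c "
from st import *
st(.503,-.1607)
a=camera('side');b=camera('top')
np.savez('ims2.npz',side=a,top=b)
cv2.imwrite('pics/s4.png',np.hstack([cv2.resize(a[120:250,290:410,::-1],None,fx=3.3,fy=3.3,interpolation=cv2.INTER_CUBIC),cv2.resize(b[180:310,320:440,::-1],None,fx=3.3,fy=3.3,interpolation=cv2.INTER_CUBIC)]));st(.503,-.1607)"
```

```text
t 7.75 p [ 0.5034 -0.1603  0.1517] yaw -0.1642 zax [-1.e-04  1.e-04 -1.e+00] F [-0.66 -0.26 -2.08] T [ 0.031 -0.005  0.042] g 0.199
off units for (tx,ty): [-0.0019  0.0031  0.    ]
t 7.85 p [ 0.5034 -0.1605  0.1518] yaw -0.1648 zax [ 0. -0. -1.] F [-0.32  0.42 -2.06] T [0.008 0.038 0.026] g 0.199
off units for (tx,ty): [-0.0021  0.002  -0.    ]
```

View pics/s4.png

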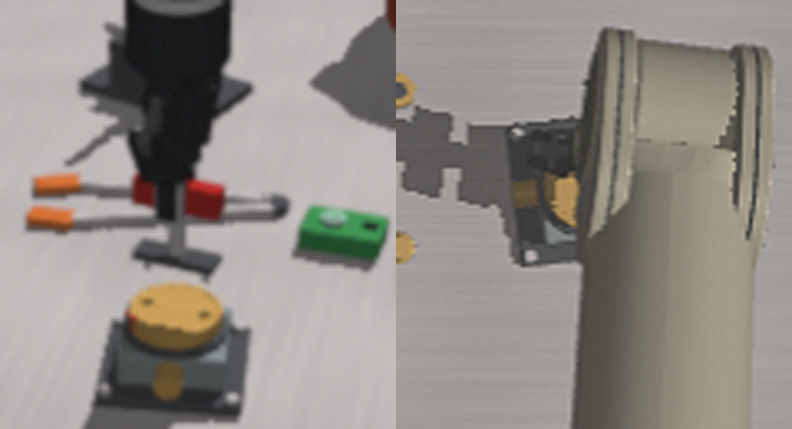

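```bash
cat > run2.py <<'E'
from fit import *
d=np.load('ims2.npz'); im=d['side']; g=cv2.cvtColor(im,cv2.COLOR_RGB2GRAY).astype(int)
r=[326,188,362,206]
P=place(box(.066,.024,.1043,.1123),.503,-.1607,-.165); print(proj('side',P).round(1).tolist())
s=im[r[1]:r[3],r[0]:r[2]].max(2)
m=(s<95).astype(np.float32)
cv2.imwrite('pics/f.png',cv2.resize(np.vstack([im[r[1]:r[3],r[0]:r[2],::-1],np.repeat((m[...,None]*255).astype(np.uint8),3,2)]),None,fx=14,fy=14,interpolation=0))
print(fit(['side'],{'side':m},{'side':r},box(.066,.024,.1043,.1123),[.503,-.1607,-.165]))
E
python3 run2.py
```

```text
[[329.5, 197.9], [329.5, 195.3], [333.1, 193.4], [333.1, 190.7], [353.8, 203.4], [353.9, 200.6], [357.2, 198.7], [357.3, 196.0]]
(array([ 0.50489375, -0.15814261, -0.22955043]), np.float64(77.5), np.float32(137.0))
```

View pics/f.png

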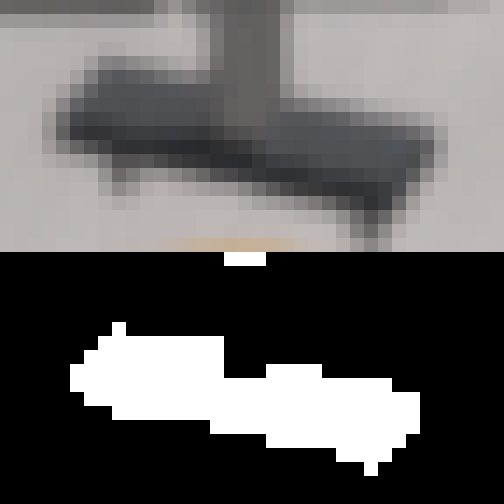

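>>> move_arm(
  steps=[
    {"offset":[-0.002,0.002,0.05],"delta_rot":[0,0,0]},
    {"offset":[-0.002,0.002,0.11],"delta_rot":[0,0,0]},
    {"offset":[-0.002,0.002,0.16],"delta_rot":[0,0,0]},
    {"offset":[-0.002,0.002,0.18],"delta_rot":[0,0,0]},
    {"offset":[-0.002,0.002,0.18],"delta_rot":[0,0,0]},
    {"offset":[-0.002,0.002,0.18],"delta_rot":[0,0,0]},
    {"offset":[-0.002,0.002,0.18],"delta_rot":[0,0,0]},
  ],
)

```text
clock: 8.43
position: [0.5032, -0.1609, 0.1251]
ee_rot: [0.997, -0.083, 0.0, 0.0]
ft_force: [0.1, -0.5, -3.9]
grip_width: 0.196
```

```bash
python3 -c "
from st import *
a=camera('side');st(.503,-.1607)
np.savez('ims3.npz',side=a)
cv2.imwrite('pics/s5.png',cv2.resize(a[160:240,300:380,::-1],None,fx=7,fy=7,interpolation=cv2.INTER_CUBIC))"
```

```text
t 8.48 p [ 0.5033 -0.161   0.1252] yaw -0.1655 zax [ 7.e-04 -3.e-04 -1.e+00] F [-0.5  -0.91 -2.67] T [0.035 0.046 0.029] g 0.197
off units for (tx,ty): [-0.0021 -0.0014 -0.    ]
```

View pics/s5.png

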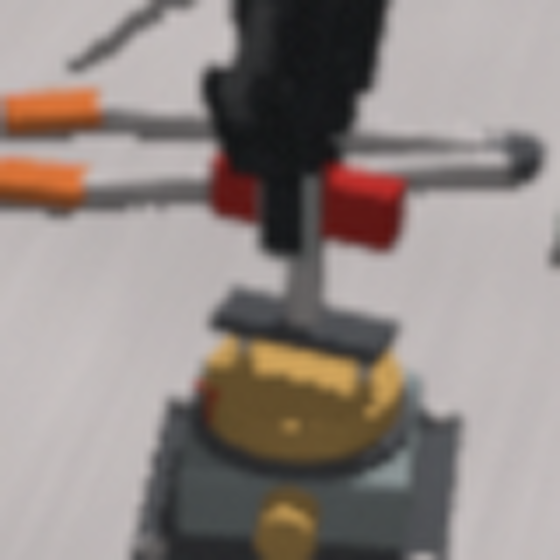

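>>> move_arm(
  steps=[
    {"offset":[-0.001,0,0.01],"delta_rot":[0,0,0]},
    {"offset":[-0.001,0,0.02],"delta_rot":[0,0,0]},
    {"offset":[-0.001,0,0.028],"delta_rot":[0,0,0]},
    {"offset":[-0.001,0,0.033],"delta_rot":[0,0,0]},
    {"offset":[-0.001,0,0.037],"delta_rot":[0,0,0]},
    {"offset":[-0.001,0,0.037],"delta_rot":[0,0,0]},
    {"offset":[-0.001,0,0.037],"delta_rot":[0,0,0]},
  ],
)

```text
clock: 9.07
position: [0.5029, -0.1609, 0.1193]
ee_rot: [0.997, -0.083, 0.0, 0.0]
ft_force: [-0.7, -0.5, -3.4]
grip_width: 0.197
```

```bash
python3 -c "
from st import *
st(.503,-.1607)"
```

```text
t 9.07 p [ 0.5029 -0.1609  0.1193] yaw -0.1656 zax [ 0. -0. -1.] F [-0.71 -0.47 -3.4 ] T [0.052 0.067 0.025] g 0.197
off units for (tx,ty): [ 0.0008 -0.0014 -0.    ]
```

>>> move_arm(
  steps=[
    {"offset":[0,0,0.005],"delta_rot":[0,0,0]},
    {"offset":[0,0,0.01],"delta_rot":[0,0,0]},
    {"offset":[0,0,0.01],"delta_rot":[0,0,0]},
    {"offset":[0,0,0.01],"delta_rot":[0,0,0]},
  ],
)

```text
clock: 9.4
position: [0.5029, -0.1609, 0.1178]
ee_rot: [0.997, -0.083, 0.0, 0.0]
ft_force: [0.6, -1.0, -3.4]
grip_width: 0.2
```

```bash
python3 -c "
from st import *
st(.503,-.1607)"
```

```text
t 9.4 p [ 0.5029 -0.1609  0.1178] yaw -0.1656 zax [ 2.e-04 -2.e-04 -1.e+00] F [ 0.63 -1.01 -3.35] T [-0.12  -0.1   -0.046] g 0.2
off units for (tx,ty): [ 0.0002 -0.0017 -0.    ]
```

>>> move_arm(
  steps=[
    {"offset":[0,0,0.005],"delta_rot":[0,0,0]},
    {"offset":[0,0,0.01],"delta_rot":[0,0,0]},
    {"offset":[0,0,0.015],"delta_rot":[0,0,0]},
    {"offset":[0,0,0.015],"delta_rot":[0,0,0]},
    {"offset":[0,0,0.015],"delta_rot":[0,0,0]},
  ],
)

```text
clock: 9.82
position: [0.5029, -0.161, 0.1155]
ee_rot: [0.997, -0.083, 0.0, 0.0]
ft_force: [0.9, -1.2, -2.5]
grip_width: 0.196
```

```bash
python3 -c "
from st import *
a=camera('side');st(.503,-.1607)
cv2.imwrite('pics/s6.png',cv2.resize(a[160:240,300:380,::-1],None,fx=7,fy=7,interpolation=cv2.INTER_CUBIC))"
```

```text
t 9.87 p [ 0.5029 -0.161   0.1155] yaw -0.1656 zax [ 1.e-04 -2.e-04 -1.e+00] F [ 0.31 -0.92 -3.2 ] T [-0.343 -0.236 -0.078] g 0.2
off units for (tx,ty): [ 0.0004 -0.002  -0.    ]
```

View pics/s6.png

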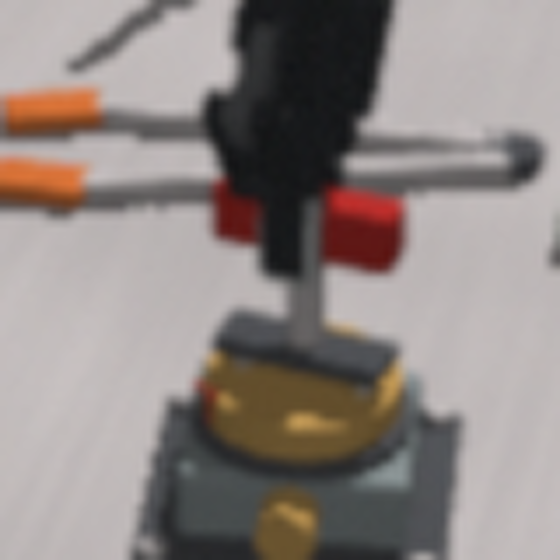

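>>> move_arm(
  steps=[
    {"offset":[0.002,0.002,0],"delta_rot":[0,0,0]},
    {"offset":[0.002,0.002,0.004],"delta_rot":[0,0,0]},
    {"offset":[0.002,0.002,0.007],"delta_rot":[0,0,0]},
    {"offset":[0.002,0.002,0.007],"delta_rot":[0,0,0]},
  ],
)

```text
clock: 10.2
position: [0.503, -0.1611, 0.1144]
ee_rot: [0.997, -0.083, -0.0, -0.0]
ft_force: [0.2, -0.3, -3.0]
grip_width: 0.201
```

```bash
python3 -c "
from st import *
st(.503,-.1607)"
```

```text
t 10.2 p [ 0.503  -0.1611  0.1144] yaw -0.1655 zax [-2.e-04  1.e-04 -1.e+00] F [ 0.17 -0.27 -3.04] T [-0.078 -0.079 -0.049] g 0.201
off units for (tx,ty): [-0.0005 -0.0029  0.    ]
```

>>> move_arm(
  steps=[
    {"offset":[0.001,0.001,0.004],"delta_rot":[0,0,0]},
    {"offset":[0.001,0.001,0.008],"delta_rot":[0,0,0]},
    {"offset":[0.001,0.001,0.011],"delta_rot":[0,0,0]},
    {"offset":[0.001,0.001,0.011],"delta_rot":[0,0,0]},
    {"offset":[0.001,0.001,0.011],"delta_rot":[0,0,0]},
  ],
)

```text
clock: 10.62
position: [0.5032, -0.1613, 0.1128]
ee_rot: [0.997, -0.083, -0.0, -0.0]
ft_force: [1.3, -0.7, -4.0]
grip_width: 0.198
```

```bash
python3 -c "
from st import *
st(.503,-.1607)"
```

```text
t 10.62 p [ 0.5032 -0.1613  0.1128] yaw -0.1655 zax [-1.e-04  0.e+00 -1.e+00] F [ 1.29 -0.73 -4.  ] T [-0.023  0.016  0.003] g 0.198
off units for (tx,ty): [-0.0019 -0.0039  0.    ]
```

>>> move_arm(
  steps=[
    {"offset":[0,0,0.003],"delta_rot":[0,0,0]},
    {"offset":[0,0,0.006],"delta_rot":[0,0,0]},
    {"offset":[0,0,0.008],"delta_rot":[0,0,0]},
    {"offset":[0,0,0.008],"delta_rot":[0,0,0]},
    {"offset":[0,0,0.008],"delta_rot":[0,0,0]},
  ],
)

```text
clock: 11.03
position: [0.5032, -0.1614, 0.1117]
ee_rot: [0.997, -0.083, 0.0, 0.0]
ft_force: [0.2, -0.4, -3.2]
grip_width: 0.198
```

```bash
python3 -c "
from st import *
a=camera('side');st(.503,-.1607)
cv2.imwrite('pics/s7.png',cv2.resize(a[160:240,300:380,::-1],None,fx=7,fy=7,interpolation=cv2.INTER_CUBIC))"
```

```text
t 11.08 p [ 0.5032 -0.1614  0.1117] yaw -0.1656 zax [ 1.e-04 -1.e-04 -1.e+00] F [-0.31 -0.52 -2.6 ] T [-0.038 -0.017  0.011] g 0.197
off units for (tx,ty): [-0.0023 -0.0045 -0.    ]
```

View pics/s7.png

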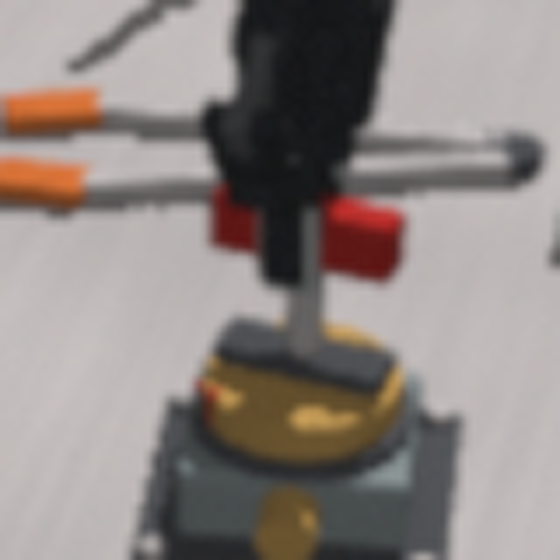

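>>> move_arm(
  steps=[
    {"offset":[0,0,0.003],"delta_rot":[0,0,0]},
    {"offset":[0,0,0.006],"delta_rot":[0,0,0]},
    {"offset":[0,0,0.006],"delta_rot":[0,0,0]},
    {"offset":[0,0,0.006],"delta_rot":[0,0,0]},
  ],
)

```text
clock: 11.42
position: [0.5035, -0.1615, 0.1112]
ee_rot: [0.997, -0.083, 0.0, 0.0]
ft_force: [-2.1, 0.9, 5.4]
grip_width: 0.199
```

```bash
python3 -c "
from st import *
st(.503,-.1607)"
```

```text
t 11.42 p [ 0.5035 -0.1615  0.1112] yaw -0.1656 zax [ 6.e-04 -4.e-04 -1.e+00] F [-2.09  0.95  5.44] T [0.182 0.467 0.009] g 0.199
off units for (tx,ty): [-0.0039 -0.0045 -0.    ]
```

>>> move_arm(
  steps=[
    {"offset":[-0.001,-0.001,-0.003],"delta_rot":[0,0,0]},
    {"offset":[-0.001,-0.001,-0.003],"delta_rot":[0,0,0]},
    {"offset":[-0.001,-0.001,-0.003],"delta_rot":[0,0,0.02]},
    {"offset":[-0.001,-0.001,-0.003],"delta_rot":[0,0,0.04]},
    {"offset":[-0.001,-0.001,-0.003],"delta_rot":[0,0,0.06]},
    {"offset":[-0.001,-0.001,-0.003],"delta_rot":[0,0,0.08]},
    {"offset":[-0.001,-0.001,-0.003],"delta_rot":[0,0,0.1]},
    {"offset":[-0.001,-0.001,-0.003],"delta_rot":[0,0,0.1]},
  ],
)

```text
clock: 12.08
position: [0.503, -0.1621, 0.1113]
ee_rot: [0.987, -0.161, 0.0, 0.001]
ft_force: [-1.1, -3.3, 2.8]
grip_width: 0.201
```

```bash
python3 -c "
from st import *
a=camera('side');st(.503,-.1607)
cv2.imwrite('pics/s8.png',cv2.resize(a[160:240,300:380,::-1],None,fx=7,fy=7,interpolation=cv2.INTER_CUBIC))"
```

```text
t 12.13 p [ 0.503  -0.1621  0.1113] yaw -0.3225 zax [ 1.0e-04 -1.2e-03 -1.0e+00] F [-1.   -4.03  2.99] T [-1.052  0.376  0.157] g 0.2
off units for (tx,ty): [-0.0031 -0.0085 -0.    ]
```

View pics/s8.png

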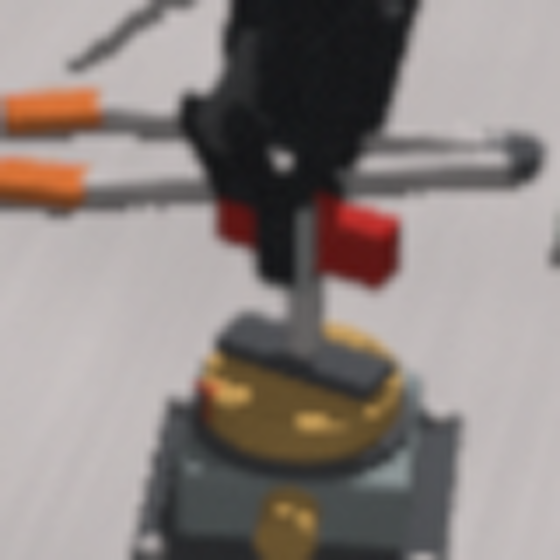

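>>> move_arm(
  steps=[
    {"offset":[0,0.003,0],"delta_rot":[0,0,0.02]},
    {"offset":[0,0.003,0],"delta_rot":[0,0,0.04]},
    {"offset":[0,0.003,0],"delta_rot":[0,0,0.06]},
    {"offset":[0,0.003,0],"delta_rot":[0,0,0.08]},
    {"offset":[0,0.003,0],"delta_rot":[0,0,0.1]},
    {"offset":[0,0.003,0],"delta_rot":[0,0,0.1]},
  ],
)

```text
clock: 12.63
position: [0.5029, -0.1622, 0.1113]
ee_rot: [0.971, -0.238, 0.0, 0.0]
ft_force: [-1.9, -3.3, 3.7]
grip_width: 0.202
```

```bash
python3 -c "
from st import *
a=camera('side');st(.503,-.1607)
cv2.imwrite('pics/s9.png',cv2.resize(a[160:240,300:380,::-1],None,fx=7,fy=7,interpolation=cv2.INTER_CUBIC))"
```

```text
t 12.68 p [ 0.5029 -0.1622  0.1113] yaw -0.4787 zax [-0.e+00 -8.e-04 -1.e+00] F [-2.9  -3.52  3.34] T [-1.025  0.567  0.162] g 0.2
off units for (tx,ty): [-0.0038 -0.0093 -0.    ]
```

View pics/s9.png

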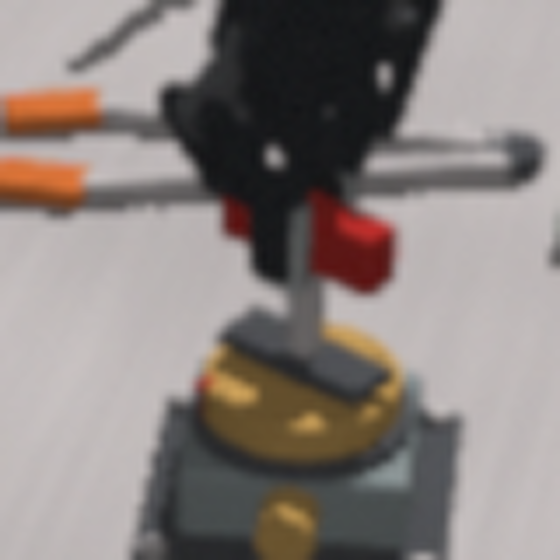

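>>> move_arm(
  steps=[
    {"offset":[0,0.002,0],"delta_rot":[0,0,0.02]},
    {"offset":[0,0.002,0],"delta_rot":[0,0,0.04]},
    {"offset":[0,0.002,0],"delta_rot":[0,0,0.06]},
    {"offset":[0,0.002,0],"delta_rot":[0,0,0.08]},
    {"offset":[0,0.002,0],"delta_rot":[0,0,0.1]},
    {"offset":[0,0.002,0],"delta_rot":[0,0,0.12]},
    {"offset":[0,0.002,0],"delta_rot":[0,0,0.14]},
    {"offset":[0,0.002,0],"delta_rot":[0,0,0.16]},
    {"offset":[0,0.002,0],"delta_rot":[0,0,0.18]},
    {"offset":[0,0.002,0],"delta_rot":[0,0,0.18]},
  ],
)

```text
clock: 13.52
position: [0.5025, -0.1623, 0.1113]
ee_rot: [0.928, -0.372, -0.0, 0.0]
ft_force: [-4.1, -3.7, 4.0]
grip_width: 0.197
```

```bash
python3 -c "
from st import *
a=camera('side');st(.503,-.1607)
cv2.imwrite('pics/s10.png',cv2.resize(a[160:240,300:380,::-1],None,fx=7,fy=7,interpolation=cv2.INTER_CUBIC))"
```

```text
t 13.57 p [ 0.5026 -0.1623  0.1113] yaw -0.7609 zax [-4.e-04 -6.e-04 -1.e+00] F [-4.1 -4.   4.7] T [-1.073  0.945  0.177] g 0.204
off units for (tx,ty): [-0.0055 -0.01   -0.    ]
```

View pics/s10.png

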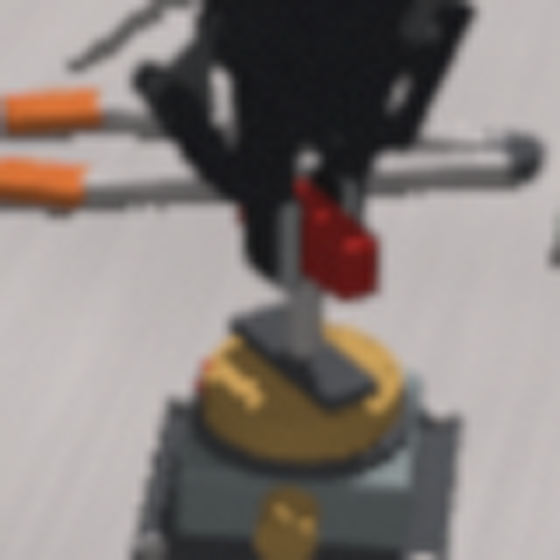

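>>> move_arm(
  steps=[
    {"offset":[0,0,0],"delta_rot":[0,0,0.015]},
    {"offset":[0,0,0],"delta_rot":[0,0,0.03]},
    {"offset":[0,0,0],"delta_rot":[0,0,0.045]},
    {"offset":[0,0,0],"delta_rot":[0,0,0.05]},
    {"offset":[0,0,0],"delta_rot":[0,0,0.05]},
  ],
)

```text
clock: 13.98
position: [0.5024, -0.1624, 0.1113]
ee_rot: [0.913, -0.407, -0.0, 0.0]
ft_force: [-3.5, -3.3, 5.3]
grip_width: 0.2
```

```bash
python3 -c "
from st import *
st(.503,-.1607)"
```

```text
t 13.98 p [ 0.5024 -0.1624  0.1113] yaw -0.8393 zax [-7.e-04 -6.e-04 -1.e+00] F [-3.51 -3.28  5.28] T [-1.034  1.159  0.209] g 0.2
off units for (tx,ty): [-0.0058 -0.0101 -0.    ]
```

>>> move_arm(
  steps=[
    {"offset":[0,0,0],"delta_rot":[0,0,0.01]},
    {"offset":[0,0,0],"delta_rot":[0,0,0.02]},
    {"offset":[0,0,0],"delta_rot":[0,0,0.03]},
    {"offset":[0,0,0],"delta_rot":[0,0,0.03]},
    {"offset":[0,0,0],"delta_rot":[0,0,0.03]},
  ],
)

```text
clock: 14.4
position: [0.5024, -0.1624, 0.1113]
ee_rot: [0.903, -0.429, -0.0, 0.0]
ft_force: [-3.9, -4.2, 5.7]
grip_width: 0.199
```

```bash
python3 -c "
from st import *
st(.503,-.1607)"
```

```text
t 14.4 p [ 0.5024 -0.1624  0.1113] yaw -0.8861 zax [-7.e-04 -6.e-04 -1.e+00] F [-3.91 -4.21  5.74] T [-1.028  1.187  0.237] g 0.199
off units for (tx,ty): [-0.0063 -0.0101 -0.    ]
```

>>> move_arm(
  steps=[
    {"offset":[0,0,0],"delta_rot":[0,0,0.01]},
    {"offset":[0,0,0],"delta_rot":[0,0,0.02]},
    {"offset":[0,0,0],"delta_rot":[0,0,0.025]},
    {"offset":[0,0,0],"delta_rot":[0,0,0.025]},
    {"offset":[0,0,0],"delta_rot":[0,0,0.025]},
  ],
)

```text
clock: 14.82
position: [0.5023, -0.1624, 0.1113]
ee_rot: [0.895, -0.446, -0.0, 0.0]
ft_force: [-4.8, -4.4, 6.2]
grip_width: 0.197
```

```bash
python3 -c "
from st import *
a=camera('side');st(.503,-.1607)
cv2.imwrite('pics/s11.png',cv2.resize(a[180:240,310:370,::-1],None,fx=10,fy=10,interpolation=cv2.INTER_CUBIC))"
```

```text
t 14.87 p [ 0.5024 -0.1624  0.1113] yaw -0.9252 zax [-9.e-04 -6.e-04 -1.e+00] F [-4.01 -3.31  5.99] T [-1.037  1.277  0.289] g 0.201
off units for (tx,ty): [-0.0063 -0.0101 -0.    ]
```

View pics/s11.png

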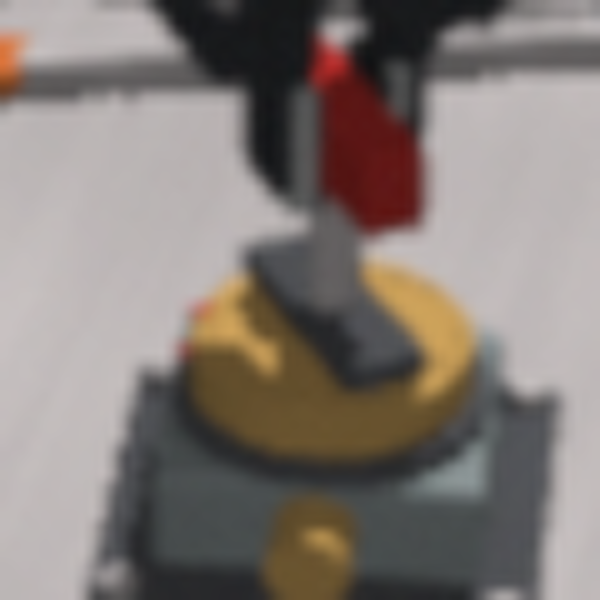

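Run:
```python
from h import *
d=np.load('ims.npz')
for n in('top','side'):
    im=d[n];h=cv2.cvtColor(im,cv2.COLOR_RGB2HSV).astype(int)
    r={'top':(360,212,400,258),'side':(320,195,365,235)}[n]
    m=((h[...,0]<8)|(h[...,0]>170))&(h[...,1]>110); 
    ys,xs=np.nonzero(m[r[1]:r[3],r[0]:r[2]]); print(n,list(zip(xs+r[0],ys+r[1])))
c=np.array([.503,-.161])
for a in np.arange(-.5,1.1,.1):
    e=np.array([np.cos(a),np.sin(a)])
    P=[[*(c+.037*e),.06],[*(c+.037*e),.053],[*(c+.0415*e),.046]]
    print(round(a,1),proj('top',P).round(1).tolist(),proj('side',P).round(1).tolist())
```

```text
top [(np.int64(379), np.int64(220)), (np.int64(380), np.int64(220)), (np.int64(379), np.int64(221)), (np.int64(380), np.int64(221)), (np.int64(370), np.int64(224)), (np.int64(371), np.int64(224)), (np.int64(371), np.int64(225))]
side [(np.int64(329), np.int64(216)), (np.int64(329), np.int64(217)), (np.int64(329), np.int64(218)), (np.int64(329), np.int64(219))]
-0.5 [[385.3, 222.7], [385.0, 223.0], [385.5, 221.7]] [[332.5, 207.6], [332.5, 209.8], [331.2, 211.4]]
-0.4 [[384.1, 222.1], [383.7, 222.4], [384.1, 221.1]] [[331.6, 208.2], [331.6, 210.4], [330.2, 212.1]]
-0.3 [[382.7, 221.6], [382.4, 221.9], [382.6, 220.5]] [[330.8, 208.8], [330.8, 211.1], [329.4, 212.8]]
-0.2 [[381.4, 221.2], [381.1, 221.5], [381.1, 220.1]] [[330.2, 209.5], [330.2, 211.8], [328.6, 213.6]]
-0.1 [[380.0, 221.0], [379.7, 221.3], [379.5, 219.9]] [[329.6, 210.2], [329.6, 212.5], [328.0, 214.4]]
-0.0 [[378.6, 221.0], [378.3, 221.2], [378.0, 219.8]] [[329.2, 211.0], [329.2, 213.2], [327.6, 215.2]]
0.1 [[377.2, 221.0], [376.9, 221.3], [376.4, 219.9]] [[328.9, 211.8], [329.0, 214.0], [327.3, 216.1]]
0.2 [[375.8, 221.
[... 200 characters left out ...]
222.0], [372.8, 222.3], [371.9, 221.0]] [[329.0, 214.1], [329.0, 216.4], [327.3, 218.8]]
0.5 [[371.8, 222.7], [371.6, 222.9], [370.5, 221.7]] [[329.3, 214.9], [329.3, 217.2], [327.6, 219.7]]
0.6 [[370.6, 223.4], [370.4, 223.6], [369.1, 222.5]] [[329.7, 215.7], [329.7, 217.9], [328.1, 220.5]]
0.7 [[369.5, 224.2], [369.3, 224.5], [367.9, 223.4]] [[330.3, 216.4], [330.3, 218.7], [328.8, 221.3]]
0.8 [[368.5, 225.2], [368.2, 225.4], [366.7, 224.5]] [[331.0, 217.1], [331.0, 219.4], [329.5, 222.1]]
0.9 [[367.6, 226.2], [367.3, 226.5], [365.7, 225.7]] [[331.9, 217.8], [331.9, 220.0], [330.5, 222.9]]
1.0 [[366.7, 227.4], [366.5, 227.6], [364.8, 226.9]] [[332.8, 218.4], [332.8, 220.7], [331.5, 223.6]]
```

Run:
```python
from h import *
im=camera('side');h=cv2.cvtColor(im,cv2.COLOR_RGB2HSV).astype(int)
m=((h[...,0]<10)|(h[...,0]>168))&(h[...,1]>90)
ys,xs=np.nonzero(m[200:235,318:365]); print([(x+318,y+200,h[y+200,x+318].tolist()) for x,y in zip(xs,ys)])
c=np.array([.503,-.161])
v=im.copy(); v=cv2.resize(v[180:240,310:370],None,fx=10,fy=10,interpolation=0)
for w,col in((-.80,(0,255,0)),(-.925,(255,0,255))):
    t=np.array([[.033,.012],[.033,-.012],[-.033,-.012],[-.033,.012]]);cc,s=np.cos(w),np.sin(w)
    P=np.c_[c[0]+cc*t[:,0]-s*t[:,1],c[1]+s*t[:,0]+cc*t[:,1],np.full(4,.0722)]
    q=((proj('side',P)-[309.5,179.5])*10).astype(int); cv2.polylines(v,[q],True,col,1)
cv2.imwrite('pics/s12.png',v[:,:,::-1])
```

```text
[(np.int64(344), np.int64(200), [0, 132, 87]), (np.int64(345), np.int64(200), [1, 184, 83]), (np.int64(346), np.int64(200), [1, 203, 89]), (np.int64(347), np.int64(200), [1, 198, 94]), (np.int64(348), np.int64(200), [1, 201, 95]), (np.int64(349), np.int64(200), [1, 196, 95]), (np.int64(350), np.int64(200), [0, 196, 95]), (np.int64(351), np.int64(200), [1, 148, 100]), (np.int64(345), np.int64(201), [1, 138, 85]), (np.int64(346), np.int64(201), [1, 193, 90]), (np.int64(347), np.int64(201), [1, 197, 96]), (np.int64(348), np.int64(201), [1, 201, 95]), (np.int64(349), np.int64(201), [1, 196, 95]), (np.int64(350), np.int64(201), [0, 183, 95]), (np.int64(351), np.int64(201), [1, 125, 104]), (np.int64(346), np.int64(202), [1, 145, 93]), (np.int64(347), np.int64(202), [0, 161, 98]), (np.int64(348), np.int64(202), [1, 140, 102]), (np.int64(349), np.int64(202), [1, 115, 106]), (np.int64(330), np.int64(210), [9, 100, 193]), (np.int64(328), np.int64(215), [4, 91, 118])]
```

View pics/s12.png

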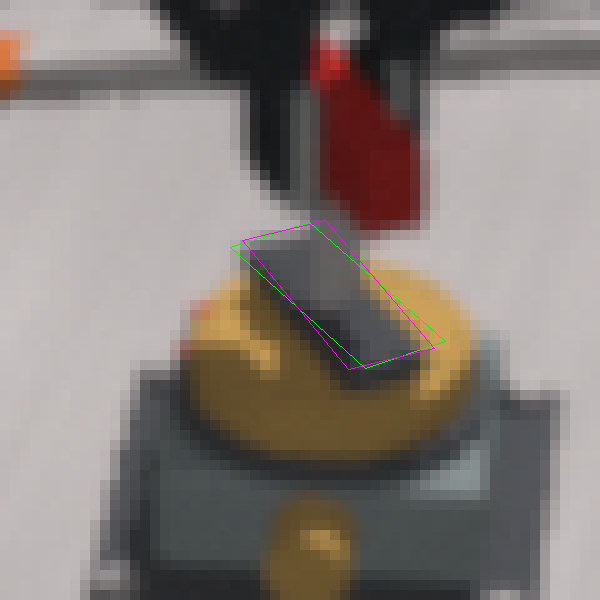

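>>> move_arm(
  steps=[
    {"offset":[0,0,0],"delta_rot":[0,0,0.01]},
    {"offset":[0,0,0],"delta_rot":[0,0,0.02]},
    {"offset":[0,0,0],"delta_rot":[0,0,0.02]},
    {"offset":[0,0,0],"delta_rot":[0,0,0.02]},
  ],
)

```text
clock: 15.25
position: [0.5023, -0.1624, 0.1113]
ee_rot: [0.888, -0.46, -0.0, 0.0]
ft_force: [-4.5, -3.8, 6.0]
grip_width: 0.201
```

```bash
python3 -c "
from st import *
st(.503,-.1607)"
```

```text
t 15.25 p [ 0.5023 -0.1624  0.1113] yaw -0.9568 zax [-9.e-04 -6.e-04 -1.e+00] F [-4.52 -3.78  5.97] T [-0.992  1.369  0.225] g 0.201
off units for (tx,ty): [-0.0066 -0.0101 -0.    ]
```

>>> move_arm(
  steps=[
    {"offset":[0,0,0],"delta_rot":[0,0,0.01]},
    {"offset":[0,0,0],"delta_rot":[0,0,0.02]},
    {"offset":[0,0,0],"delta_rot":[0,0,0.02]},
    {"offset":[0,0,0],"delta_rot":[0,0,0.02]},
  ],
)

```text
clock: 15.58
position: [0.5023, -0.1623, 0.1113]
ee_rot: [0.881, -0.474, -0.0, 0.001]
ft_force: [-5.0, -4.2, 6.9]
grip_width: 0.201
```

```bash
python3 -c "
from st import *
st(.503,-.1607);camera('side');st()
cv2.imwrite('pics/s13.png',cv2.resize(camera('side')[180:240,310:370,::-1],None,fx=10,fy=10,interpolation=cv2.INTER_CUBIC));st()"
```

```text
t 15.58 p [ 0.5023 -0.1623  0.1113] yaw -0.9875 zax [-1.1e-03 -7.0e-04 -1.0e+00] F [-4.97 -4.23  6.87] T [-0.939  1.431  0.594] g 0.201
off units for (tx,ty): [-0.0064 -0.0101 -0.    ]
t 15.63 p [ 0.5023 -0.1624  0.1113] yaw -0.9875 zax [-1.1e-03 -8.0e-04 -1.0e+00] F [-4.74 -4.71  6.94] T [-0.972  1.355  0.599] g 0.202
t 15.68 p [ 0.5023 -0.1624  0.1113] yaw -0.9875 zax [-1.1e-03 -8.0e-04 -1.0e+00] F [-5.24 -3.83  6.5 ] T [-1.022  1.405  0.578] g 0.192
```

View pics/s13.png

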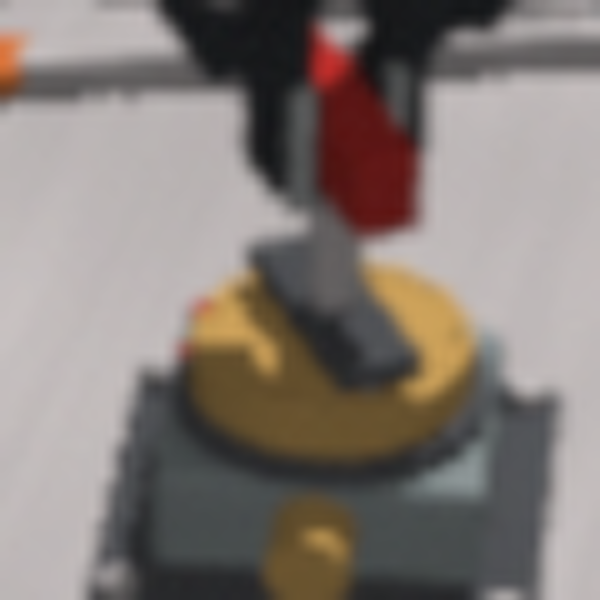

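>>> move_arm(
  steps=[
    {"offset":[0.001,0.002,0],"delta_rot":[0,0,-0.01]},
    {"offset":[0.001,0.003,-0.002],"delta_rot":[0,0,-0.02]},
    {"offset":[0.001,0.003,-0.005],"delta_rot":[0,0,-0.03]},
    {"offset":[0.001,0.003,-0.005],"delta_rot":[0,0,-0.03]},
    {"offset":[0.001,0.003,-0.005],"delta_rot":[0,0,-0.03]},
  ],
)

```text
clock: 16.1
position: [0.5024, -0.1621, 0.1115]
ee_rot: [0.891, -0.454, -0.0, -0.0]
ft_force: [-0.0, -2.2, -3.0]
grip_width: 0.204
```

```bash
python3 -c "
from st import *
st(.503,-.1607)"
```

```text
t 16.1 p [ 0.5024 -0.1621  0.1115] yaw -0.9426 zax [-2.e-04  4.e-04 -1.e+00] F [-0.01 -2.24 -3.04] T [-0.586  0.091  0.066] g 0.204
off units for (tx,ty): [-0.0053 -0.0087  0.    ]
```

>>> move_arm(
  steps=[
    {"offset":[0,0.001,-0.01],"delta_rot":[0,0,0]},
    {"offset":[0,0.001,-0.02],"delta_rot":[0,0,0]},
    {"offset":[0,0.001,-0.03],"delta_rot":[0,0,0]},
    {"offset":[0,0.001,-0.045],"delta_rot":[0,0,0]},
    {"offset":[0,0.001,-0.06],"delta_rot":[0,0,0]},
    {"offset":[0,0.001,-0.08],"delta_rot":[0,0,0]},
    {"offset":[0,0.001,-0.12],"delta_rot":[0,0,0]},
    {"offset":[0,0.001,-0.18],"delta_rot":[0,0,0]},
    {"offset":[0,0.001,-0.25],"delta_rot":[0,0,0]},
    {"offset":[0,0.001,-0.28],"delta_rot":[0,0,0]},
    {"offset":[0,0.001,-0.28],"delta_rot":[0,0,0]},
    {"offset":[0,0.001,-0.28],"delta_rot":[0,0,0]},
  ],
)

```text
clock: 17.1
position: [0.5026, -0.1625, 0.1544]
ee_rot: [0.891, -0.454, 0.0, 0.0]
ft_force: [-0.4, 0.3, -2.7]
grip_width: 0.199
```

```bash
python3 -c "
from st import *
a=camera('side');st(.5331,.1904)
cv2.imwrite('pics/s14.png',cv2.resize(a[150:240,295:395,::-1],None,fx=6,fy=6,interpolation=cv2.INTER_CUBIC))"
```

```text
t 17.15 p [ 0.5023 -0.1624  0.1539] yaw -0.9432 zax [ 0.e+00 -2.e-04 -1.e+00] F [ 0.06 -0.34 -2.69] T [0.026 0.031 0.056] g 0.197
off units for (tx,ty): [-1.7833e+00 -1.5475e+00 -4.0000e-04]
```

View pics/s14.png

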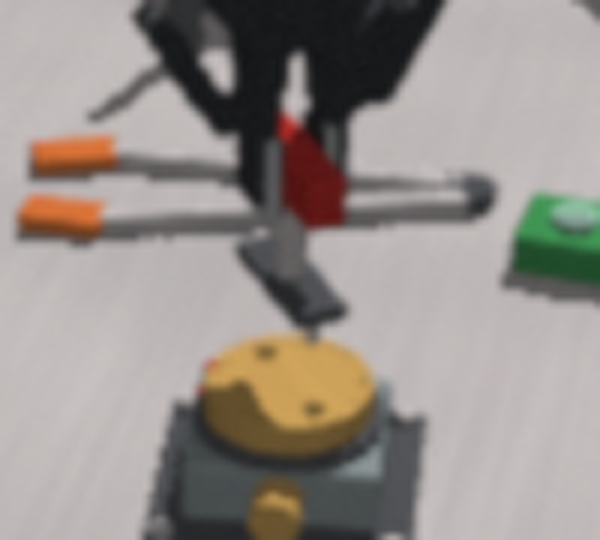

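```bash
cat > run3.py <<'E'
from fit import *
q=back('side',[(338.67,208.17),(346.8,217.5)],.06); e=q[0]-q[1]; print('hole ang',np.arctan2(e[1],e[0]),np.hypot(*e[:2]),q.mean(0))
im=camera('side')
r=[332,186,356,206]
s=im[r[1]:r[3],r[0]:r[2]].max(2); m=(s<100).astype(np.float32)
for w in(-.85,-.95,-1.05): print(fit(['side'],{'side':m},{'side':r},box(.066,.024,.1064,.1144),[.503,-.161,w]))
cc=(.5024,-.1624)
v=cv2.resize(im[r[1]-6:r[3]+6,r[0]-6:r[2]+6],None,fx=14,fy=14,interpolation=0)
for w,col in((-.943,(0,255,0)),):
    qq=((proj('side',place(box(.066,.024,.1064,.1144),*cc,w))-[r[0]-6.5,r[1]-6.5])*14).astype(int)
    cv2.polylines(v,[cv2.convexHull(qq)],True,col,1)
cv2.imwrite('pics/f3.png',v[:,:,::-1])
E
python3 run3.py
```

```text
hole ang -0.9024719960080683 0.04814056339276994 [ 0.5040815  -0.16093697  0.06      ]
(array([ 0.50951931, -0.17128746, -1.08714498]), np.float64(83.03125), np.float32(191.0))
(array([ 0.50497366, -0.16206307, -1.04367804]), np.float64(84.046875), np.float32(191.0))
(array([ 0.50503214, -0.16205696, -1.04468501]), np.float64(84.0), np.float32(191.0))
```

View pics/f3.png

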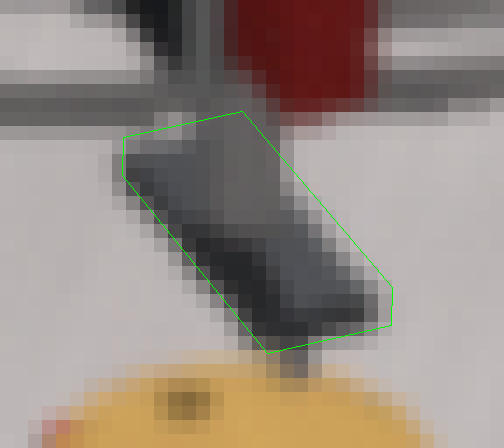

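>>> move_arm(
  steps=[
    {"offset":[0,0,0],"delta_rot":[0,0,-0.04]},
    {"offset":[0,0,0],"delta_rot":[0,0,-0.11]},
    {"offset":[0,0,0],"delta_rot":[0,0,-0.18]},
    {"offset":[0,0,0],"delta_rot":[0,0,-0.25]},
    {"offset":[0,0,0],"delta_rot":[0,0,-0.32]},
    {"offset":[0,0,0],"delta_rot":[0,0,-0.39]},
    {"offset":[0,0,0],"delta_rot":[0,0,-0.46]},
    {"offset":[0,0,0],"delta_rot":[0,0,-0.53]},
    {"offset":[0,0,0],"delta_rot":[0,0,-0.6]},
    {"offset":[0,0,0],"delta_rot":[0,0,-0.67]},
    {"offset":[0,0,0],"delta_rot":[0,0,-0.74]},
    {"offset":[0,0,0],"delta_rot":[0,0,-0.81]},
    {"offset":[0,0,0],"delta_rot":[0,0,-0.851]},
    {"offset":[0,0,0],"delta_rot":[0,0,-0.851]},
  ],
)

```text
clock: 18.37
position: [0.5021, -0.1623, 0.1534]
ee_rot: [0.98, 0.197, -0.0, -0.0]
ft_force: [0.0, -0.1, -2.9]
grip_width: 0.197
```

>>> move_arm(
  steps=[
    {"offset":[0.05,-0.1,0],"delta_rot":[0,0,0]},
    {"offset":[0.13,-0.25,0],"delta_rot":[0,0,0]},
    {"offset":[0.22,-0.42,0],"delta_rot":[0,0,0]},
    {"offset":[0.32,-0.61,0],"delta_rot":[0,0,0]},
    {"offset":[0.364,-0.698,0],"delta_rot":[0,0,0]},
  ],
)

```text
clock: 18.78
position: [0.5127, -0.0403, 0.1539]
ee_rot: [0.981, 0.196, 0.0, -0.001]
ft_force: [0.8, -0.7, -2.6]
grip_width: 0.2
```

>>> move_arm(
  steps=[
    {"offset":[0.05,-0.1,0],"delta_rot":[0,0,0]},
    {"offset":[0.13,-0.25,0],"delta_rot":[0,0,0]},
    {"offset":[0.22,-0.42,0],"delta_rot":[0,0,0]},
    {"offset":[0.32,-0.61,0],"delta_rot":[0,0,0]},
    {"offset":[0.364,-0.698,0],"delta_rot":[0,0,0]},
  ],
)

```text
clock: 19.2
position: [0.5226, 0.0773, 0.154]
ee_rot: [0.981, 0.196, 0.0, -0.001]
ft_force: [-0.4, 1.3, -3.4]
grip_width: 0.195
```

>>> move_arm(
  steps=[
    {"offset":[0.05,-0.1,0],"delta_rot":[0,0,0]},
    {"offset":[0.13,-0.25,0],"delta_rot":[0,0,0]},
    {"offset":[0.22,-0.42,0],"delta_rot":[0,0,0]},
    {"offset":[0.32,-0.61,0],"delta_rot":[0,0,0]},
    {"offset":[0.364,-0.698,0],"delta_rot":[0,0,0]},
    {"offset":[0.364,-0.698,0],"delta_rot":[0,0,0]},
    {"offset":[0.364,-0.698,0],"delta_rot":[0,0,0]},
    {"offset":[0.364,-0.698,0],"delta_rot":[0,0,0]},
    {"offset":[0.364,-0.698,0],"delta_rot":[0,0,0]},
  ],
)

```text
clock: 19.95
position: [0.5334, 0.189, 0.1537]
ee_rot: [0.981, 0.194, -0.0, 0.0]
ft_force: [-0.1, -0.1, -2.7]
grip_width: 0.201
```

```bash
python3 -c "
from st import *
a=camera('side');b=camera('top');st(.5331,.1904)
np.savez('ims5.npz',side=a,top=b)
cv2.imwrite('pics/s15.png',np.hstack([cv2.resize(a[220:350,240:350,::-1],None,fx=3.6,fy=3.6,interpolation=cv2.INTER_CUBIC),cv2.resize(b[200:265,350:405,::-1],None,fx=7.2,fy=7.2,interpolation=cv2.INTER_CUBIC)]))"
```

```text
t 20.05 p [0.5334 0.1892 0.1539] yaw 0.3913 zax [ 0.e+00 -7.e-04 -1.e+00] F [-0.68 -0.2  -3.12] T [ 0.017 -0.04   0.014] g 0.192
off units for (tx,ty): [ 0.001  -0.0082 -0.    ]
```

View pics/s15.png

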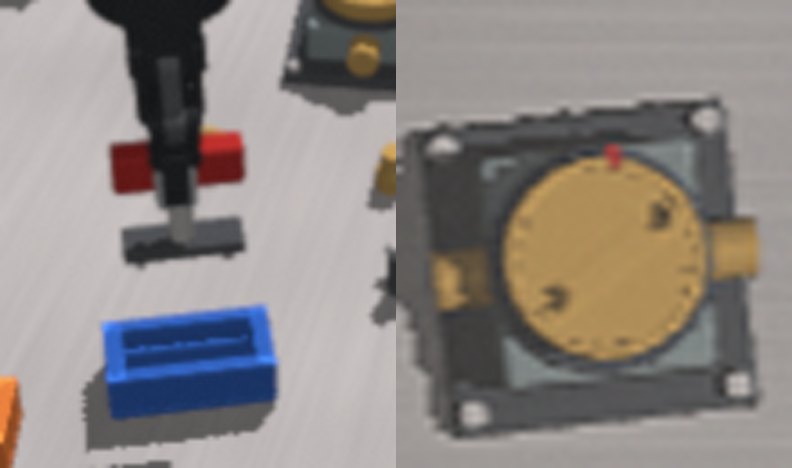

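>>> move_arm(
  steps=[
    {"offset":[0.001,-0.008,0.1],"delta_rot":[0,0,0]},
    {"offset":[0.001,-0.008,0.22],"delta_rot":[0,0,0]},
    {"offset":[0.001,-0.008,0.33],"delta_rot":[0,0,0]},
    {"offset":[0.001,-0.008,0.37],"delta_rot":[0,0,0]},
    {"offset":[0.001,-0.008,0.37],"delta_rot":[0,0,0]},
    {"offset":[0.001,-0.008,0.37],"delta_rot":[0,0,0]},
  ],
)

```text
clock: 20.55
position: [0.5331, 0.1915, 0.0989]
ee_rot: [0.981, 0.195, 0.0, -0.0]
ft_force: [-0.7, 0.5, -2.9]
grip_width: 0.2
```

```bash
python3 -c "
from st import *
a=camera('side');st(.5331,.1904)
cv2.imwrite('pics/s16.png',cv2.resize(a[250:350,240:350,::-1],None,fx=6,fy=6,interpolation=cv2.INTER_CUBIC))"
```

```text
t 20.6 p [0.5334 0.1917 0.0994] yaw 0.3933 zax [ 1.2e-03  3.0e-04 -1.0e+00] F [ 0.7   0.26 -3.87] T [ 0.025 -0.05  -0.018] g 0.201
off units for (tx,ty): [-0.0054  0.0074 -0.    ]
```

View pics/s16.png

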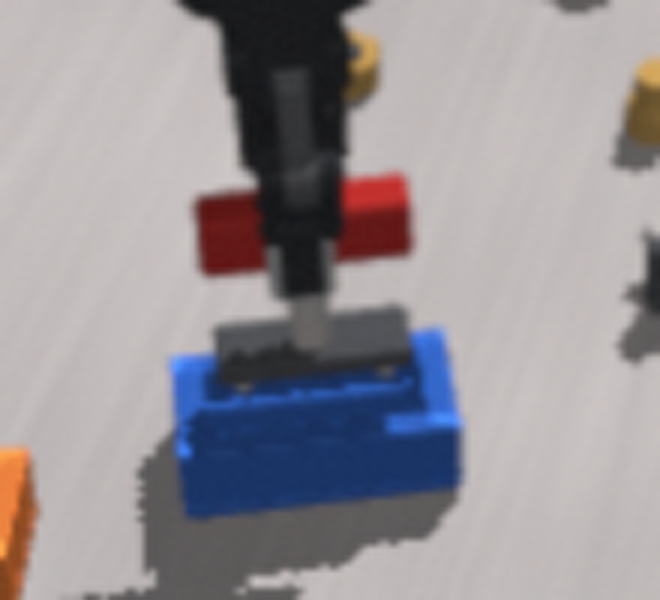

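>>> move_arm(
  steps=[
    {"offset":[-0.003,0.005,0.02],"delta_rot":[0,0,0]},
    {"offset":[-0.003,0.005,0.05],"delta_rot":[0,0,0]},
    {"offset":[-0.003,0.005,0.08],"delta_rot":[0,0,0]},
    {"offset":[-0.003,0.005,0.11],"delta_rot":[0,0,0]},
    {"offset":[-0.003,0.005,0.13],"delta_rot":[0,0,0]},
    {"offset":[-0.003,0.005,0.14],"delta_rot":[0,0,0]},
    {"offset":[-0.003,0.005,0.14],"delta_rot":[0,0,0]},
    {"offset":[-0.003,0.005,0.14],"delta_rot":[0,0,0]},
  ],
)

```text
clock: 21.27
position: [0.5327, 0.1909, 0.0774]
ee_rot: [0.981, 0.196, -0.0, 0.0]
ft_force: [-0.9, 0.4, -2.8]
grip_width: 0.199
```

```bash
python3 -c "
from st import *
a=camera('side');st(.5331,.1904)
cv2.imwrite('pics/s17.png',cv2.resize(a[250:350,240:350,::-1],None,fx=6,fy=6,interpolation=cv2.INTER_CUBIC))"
```

```text
t 21.32 p [0.5328 0.1909 0.0776] yaw 0.3937 zax [ 2.e-04  0.e+00 -1.e+00] F [-0.17  0.64 -2.78] T [ 0.002 -0.033 -0.026] g 0.2
off units for (tx,ty): [0.0004 0.0037 0.    ]
```

View pics/s17.png

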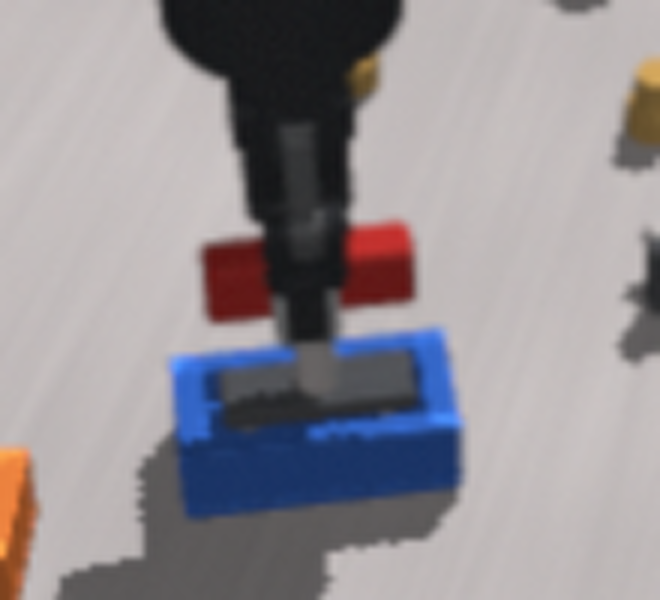

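In the pocket, 8 mm to go.

>>> move_arm(
  steps=[
    {"offset":[0,0.003,0.015],"delta_rot":[0,0,0]},
    {"offset":[0,0.003,0.03],"delta_rot":[0,0,0]},
    {"offset":[0,0.003,0.042],"delta_rot":[0,0,0]},
    {"offset":[0,0.003,0.048],"delta_rot":[0,0,0]},
    {"offset":[0,0.003,0.048],"delta_rot":[0,0,0]},
    {"offset":[0,0.003,0.048],"delta_rot":[0,0,0]},
  ],
)

```text
clock: 21.82
position: [0.5329, 0.1904, 0.0702]
ee_rot: [0.981, 0.196, -0.0, 0.0]
ft_force: [-0.1, 1.1, -2.4]
grip_width: 0.2
```

```bash
python3 -c "
from st import *
st(.5331,.1904)"
```

```text
t 21.82 p [0.5329 0.1904 0.0702] yaw 0.3937 zax [-0.e+00 -1.e-04 -1.e+00] F [-0.07  1.13 -2.41] T [ 0.016 -0.021 -0.021] g 0.2
off units for (tx,ty): [ 0.0011  0.0005 -0.    ]
```

>>> move_arm(
  steps=[
    {"offset":[0,0,0.004],"delta_rot":[0,0,0]},
    {"offset":[0,0,0.006],"delta_rot":[0,0,0]},
    {"offset":[0,0,0.006],"delta_rot":[0,0,0]},
    {"offset":[0,0,0.006],"delta_rot":[0,0,0]},
  ],
)

```text
clock: 22.15
position: [0.533, 0.1905, 0.0695]
ee_rot: [0.981, 0.196, 0.0, 0.0]
ft_force: [-0.1, 0.2, -0.6]
grip_width: 0.203
```

>>> move_arm(
  steps=[
    {"offset":[0,0,0.002],"delta_rot":[0,0,0]},
    {"offset":[0,0,0.003],"delta_rot":[0,0,0]},
    {"offset":[0,0,0.003],"delta_rot":[0,0,0]},
    {"offset":[0,0,0.003],"delta_rot":[0,0,0]},
  ],
)

```text
clock: 22.48
position: [0.533, 0.1905, 0.0695]
ee_rot: [0.981, 0.196, 0.0, 0.0]
ft_force: [-3.8, -0.4, 4.6]
grip_width: 0.201
```

On the ledges. Release.

>>> move_arm(
  steps=[
    {"offset":[0,0,0],"delta_rot":[0,0,0]},
    {"offset":[0,0,0],"delta_rot":[0,0,0]},
    {"offset":[0,0,0],"delta_rot":[0,0,0]},
    {"offset":[0,0,0],"delta_rot":[0,0,0]},
    {"offset":[0,0,0],"delta_rot":[0,0,0]},
    {"offset":[0,0,0],"delta_rot":[0,0,0]},
    {"offset":[0,0,0],"delta_rot":[0,0,0]},
    {"offset":[0,0,0],"delta_rot":[0,0,0]},
    {"offset":[0,0,0],"delta_rot":[0,0,0]},
    {"offset":[0,0,0],"delta_rot":[0,0,0]},
  ],
  hand=1,
  squeeze=20,
)

```text
clock: 23.32
position: [0.5329, 0.1904, 0.0689]
ee_rot: [0.981, 0.196, 0.0, 0.0]
ft_force: [0.2, -0.2, 0.5]
grip_width: 1.001
```

>>> move_arm(
  steps=[
    {"offset":[0,0,-0.05],"delta_rot":[0,0,0]},
    {"offset":[0,0,-0.12],"delta_rot":[0,0,0]},
    {"offset":[0,0,-0.25],"delta_rot":[0,0,0]},
    {"offset":[0,0,-0.4],"delta_rot":[0,0,0]},
    {"offset":[0,0,-0.6],"delta_rot":[0,0,0]},
    {"offset":[0,0,-0.8],"delta_rot":[0,0,0]},
    {"offset":[0,0,-0.95],"delta_rot":[0,0,0]},
    {"offset":[0,0,-1],"delta_rot":[0,0,0]},
    {"offset":[0,0,-1],"delta_rot":[0,0,0]},
    {"offset":[0,0,-1],"delta_rot":[0,0,0]},
    {"offset":[0,0,-1],"delta_rot":[0,0,0]},
  ],
)

```text
clock: 24.23
position: [0.5323, 0.1901, 0.2177]
ee_rot: [0.981, 0.196, -0.001, 0.0]
ft_force: [-0.3, -0.2, -0.2]
grip_width: 1.0
```

```bash
python3 -c "
from st import *
a=camera('side');b=camera('top');st()
np.savez('ims6.npz',side=a,top=b)
cv2.imwrite('pics/s18.png',np.hstack([cv2.resize(a[190:350,230:390,::-1],None,fx=2.5,fy=2.5,interpolation=cv2.INTER_CUBIC),cv2.resize(b[160:320,240:400,::-1],None,fx=2.5,fy=2.5,interpolation=cv2.INTER_CUBIC)]))
d=np.load('ims.npz')['side']
print(np.abs(a.astype(int)-d)[255:350,255:330].mean())
cv2.imwrite('pics/s19.png',cv2.resize(np.hstack([d[280:345,255:330,::-1],a[280:345,255:330,::-1]]),None,fx=5,fy=5,interpolation=0))"
```

```text
t 24.33 p [0.5323 0.1901 0.2176] yaw 0.3937 zax [-2.e-03 -6.e-04 -1.e+00] F [ 0.02  0.39 -0.55] T [ 0.029 -0.054 -0.052] g 0.999
1.4948771929824562
```

View pics/s18.png

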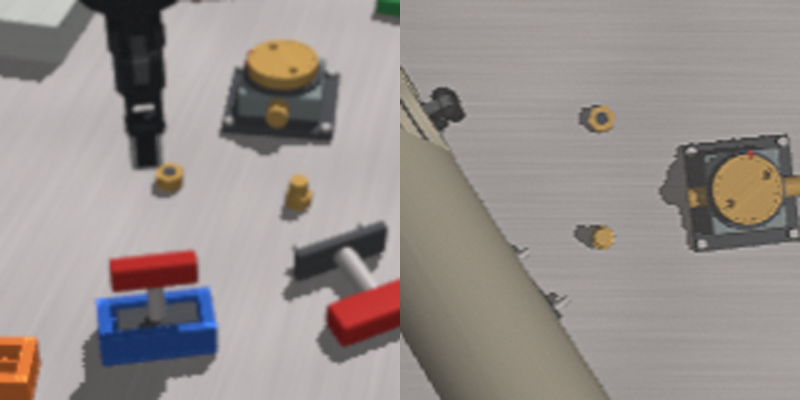

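View pics/s19.png

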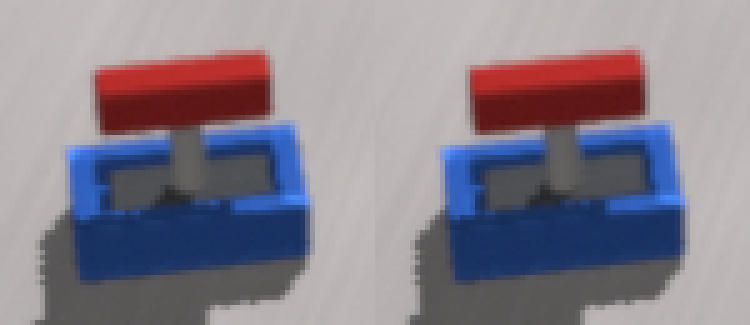

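```bash
python3 -c "
from workcell import manip
print(manip.hand_in())"
```

```text
the job is handed in; nothing more can be done
None
```

The job is handed in. The ring is turned to its stop and the spanner is back upright in its blue holder. I used about 24 of the 64 s. No verdict came back, so the checks below are my own.

- **Which spanner:** I took the smaller red-handled one standing in the blue holder, around pixel (292, 315) in the side view. I left the larger one lying on the table and the orange holder alone.
- **Seating:** The prongs went into the holes on the first descent. A brief rise in wrist moment during the descent cleared with a shift of under 0.5 mm. They touched bottom about 9 mm below the ring face with roughly 8 N of push.
- **Turning:** I turned the spanner clockwise by about 0.82 rad. The wrist torque stayed between about 0.16 and 0.29 N m, then jumped to 0.6 N m at the stop. I stopped there, eased back about 0.05 rad and lifted out.
- **Last checks:** The red ticks on ring and flange meet in the top view. In the side view the holes had turned about 0.73 rad, which fits a small starting angle of the ring. The side picture of the spanner in its holder matches the one from the start. The gripper is open and clear above it, with no force reading beyond noise.

Two things were less certain:
- **Ring reading:** No reading of the ring angle was available, so "at the stop" rests on the torque jump and the ticks.
- **Bystanders:** I compared only those that showed in the last pictures. The nut, the coupling and the larger spanner looked unmoved. At the end I did not check the tape roll, bottle, gauge, tongs or wrench.

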